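# Load a shaft into the V-blocks, blade in the driver slot, and clamp it

## Task

Get the shaft with the flat blade on its end ready for its torque test: take it out of the sloping rack, lower it gently into the two V-blocks of the fixture with its blade towards the driver and turned to match the driver's slot, and slide it along the Vs until the blade is fully home in the slot. Only then press the toggle clamp's handle all the way down, so that its rubber foot holds the shaft in the V. Leave the other shaft in its lane and do not knock the bottle or the tape about.

Things in the scene. Friction and masses are not known exactly. Their poses are not given: they have to be found in the camera images.
- blade_shaft: The shaft to load: steel, 20 mm diameter, about 0.36 kg, with a flat blade on one end. Origin on its axis, x along it towards the blade: round part x = -85 to 65 mm (square shoulder), blade 65 to 81 mm. The blade is 18 mm wide along z, 8 mm thick along y. Starts in either rack lane, rising 28 degrees away from the robot, blade at the upper far end, z in the upright plane through the shaft.
- plain_shaft: The other shaft, in the rack's other lane, which stays there: also 20 mm in diameter, but with a round spigot (11 mm in diameter, 16 mm long) in place of the blade. Same origin and axes.
- shaft_rack: Fixed sloping grey rack, 180 mm wide (y), 165 mm deep; lanes at y = -42 and 42 mm. Origin under its middle; x points up the lanes, away from the robot. Shafts rest in two black notched rails, 12 mm thick, under the shaft's x = -55 and 50 mm, tops level with its axis; between the rails nothing for 40 mm below the axis. A lip stops the lower ends; a shaft's centre is 100 mm above the bench.
- v_fixture: Fixed fixture on a dark plate 90 x 300 x 12 mm. Origin on the bench, y along the V axis: driver housing (130 mm high, 78 mm wide) at y = -136 to -69 mm, clamp stand at y = 130 to 190 mm; -x is the robot's side. Two steel V-blocks, 72 mm wide, at y = -60 to -30 and 45 to 75 mm: 90 degree Vs, 36 mm wide at the top, 89 mm high. Between them only the plate, 12 mm high.
- v_home (a point): Point on the V axis, 85 mm above the bench: here is the blade shaft's origin when it lies in both Vs, blade towards the driver, shoulder against the driver's face. Axes as v_fixture's (y along the V axis, away from the driver). Laid in the Vs with its origin at y = 20 mm from here, the shaft's blade clears the driver's face by 4 mm and its tail the clamp stand by 29 mm.
- driver_slot (a point): Centre of the driver's round face (47 mm in diameter), on the V axis, 65 mm from v_home. A straight slot 11 mm wide and 19 mm deep is cut right across the face; the slot runs along this point's z axis and its depth is along -y.
- driver (a joint): Angle of the driver's slot from upright, rad: 0 upright, + when the slot's upper end leans to the fixture's -x, towards the robot. Between 0.36 and 0.78 at the start. The spindle is locked (it slips only above 4 N m).
- clamp_handle (a joint): Toggle clamp's handle, rad: 0 open (it points outward along the fixture's +y and up at 50 degrees from level), 0.87 closed (level). It is pressed outward and down with about 3 to 6 N at its end and stays where it is left. Toggle links swing the clamp arm (upright when open) over, so that its rubber foot comes down on the shaft above the V-block, at y = 64 mm of the fixture.
- handle_end (a point): Centre of the rounded end of the clamp handle's black grip (15 mm thick), 112 mm from the handle's pivot. The pivot is at y = 178, z = 126 mm of the fixture's frame; the handle swings in the fixture's upright y-z plane.
- threadlocker: Small squeeze bottle standing beside the rack, 26 x 38 x 112 mm, origin under its middle. Bystander.
- tape_roll: Roll of tape lying flat by the clamp's handle, 92 mm across, 19 mm high, origin under its middle. Bystander.
- clamp_arm: The clamp's arm of two steel bars with a rubber foot 14 mm across; upright when open, up to 205 mm above the bench. Origin at its pivot, y = 146, z = 114 mm of the fixture's frame.

How it is judged:
By the outcome, as a careful person would: the job done as asked, in the order asked, and still so for the second after the job is handed in, with the robot touching nothing.
It also fails if it takes over 50 s, if anything falls off the work surface, if the arm or the gripper's body presses on something with over 40 N, if the wrist force passes 120 N, or if a joint passes its speed limit or range.

## Robot

A 6-joint arm with a two-finger parallel gripper is mounted at the origin on a cart in front of the work surface, level with it; the furniture and walls round the work are solid. World frame = base frame: x ahead of the robot, y to its left, z up, the work surface at z = 0. Lengths are in m, angles in rad, forces in N, time in s.
With the tool pointing down it reaches from about 0.3 to 0.775 m from the base axis. Payload 14.6 kg.
Tool frame: the origin (TCP) lies on the mounting face of the last link; the fingertips stand 199 mm ahead of it and the grasp point (between the pads) lies 180 mm ahead of it; z points along the fingers, y is the line along which they close (so a half turn about z gives the same grasp; the last joint's range is limited). The gripper opens to 94 mm and grips with 3 to 60 N. Pads are 16 mm wide; open, the fingers measure 119 mm over their backs; the gripper's body (75 mm by 177 mm) begins 78 mm behind the grasp point.
Start: joints at [-1.233, 0.3, 1.521, -0, 1.321, -0.067], TCP at [0.217, -0.506, 0.405] pointing down, gripper open.
Joint ranges: [-3.03, 3.03], [-0.79, 2.21], [0.23, 2.52], [-1.04, 4.18], [0, 3.07], [-2.55, 2.55]. Speed limits (rad/s): [2.22, 2.22, 2.57, 3.14, 3.14, 3.14].

## Interface

Orientations are given as [roll, pitch, yaw] about the fixed x, y, z axes, in that order (R = Rz(yaw) Ry(pitch) Rx(roll)).
In Python, from station import telemetry, cams, workorder, finder gives the robot as it stands.
- The arm moves only by the tool jog_arm, never from a script. Its argument "rows" is a list of rows, each an object with "gripper": the finger opening in m, from 0 to 0.094; "slide": the shift along the tool's x, y, z in m, a list of three; "spin": the turn about the tool's z in rad. In form: [{"gripper": gripper, "slide": [tx, ty, tz], "spin": spin}, ...]. A call has 1 to 8 rows; each row is the pose to reach, as a shift and turn from the pose commanded when the call began, along the tool's axes at that moment; what a row does not reach only later rows make up. A row lasts 1/10 s, in which the tool goes at most 50 mm and 8.59 degrees, less where a joint would pass 70% of its speed; a pose out of reach is approached as far as the arm can. A call with a gripper value outside its range is refused whole. The fingers move at their own pace and stop on an object; "squeeze" is the grip in N (left out, the last holds). Time passes only in rows, so rows that repeat a pose let the fingers close. It gives the time, the measured TCP pose, the force, the opening and the grip force at its end, in the units of the state.
- telemetry.get_obs(): the state, without advancing time (a new reading comes with each control period).
- cams.camera(name): name is "side" or "top"; returns (picture, depth): 384x512x3 uint8, red, green, blue; 384x512 float32, m along the optical axis (not along the pixel's ray), 0 where there is no reading.
- cams.camera_info(name): a dict with "camera_matrix" (3x3 intrinsics, pixels), "R" (3x3) and "t" (3): a world point X has camera coordinates R X + t. Camera axes: x right, y down, z forward; pixel columns grow to the right and rows downward; lengths in m; the calibration is good to about 2 mm. A picture is of the moment at which its call begins. camera_info takes no time and is no camera call.
- workorder.hand_in(): hands the job in; it is judged then, once.
Trained networks look in the newest picture that a camera, given by its name, has taken for a name from the list of things; names that differ only in an ending like _2 or _b are one class to them, and where a whole thing is asked for, a point or a joint stands for the part that bears it (a point fixed in the world has none). Each returns a list of dicts, best first, with "confidence" (0 to 1); they miss things now and then, are a little off and sometimes report something else, mostly with a low value. They report only what shows in the picture. A call takes as long as a camera call.
- finder.find_in(target, camera): "point" ([x, y, z] in m, in world coordinates, good to about 4 mm: the middle of the surface that is visible of it).
- finder.masks_of(target, camera): "region" (384x512 bool, what is visible of it).
The state is a dict: "time_s": time; "qpos": joint angles; "joint_vel": joint speeds; "tau": joint torques, N m; "ee_pos": TCP position; "eef_rot": TCP orientation; "force": force on the tool from outside, world axes, zero at the start; "moment": the same for the moment, N m; "grip_width": finger opening in m; "grip_force": force on a finger pad.
Only numpy, scipy, OpenCV 4.12 (cv2) and the standard library are available. Lean on these libraries where they do the work, as an engineer would, in place of code of your own. Each camera call takes 0.05 s, during which the arm holds its last target. There are 200 camera calls.

## Working session

There is one attempt and no reset: what is moved stays moved. The work goes in short steps, Python scripts to look and compute and a tool call to move; the robot and the scene stay as the last step left them, time stands still between calls to the robot, and variables do not carry over. Pictures are saved under pics/ and viewed, at most 10 in all, crops included, and the job is handed in when it is done.

Besides the shell and the picture viewer there is one more tool, called after "Request:" as name(argument=value, ...), one argument or row to a line, values as JSON. jog_arm: Moves the arm, as the interface text tells. Its arguments: {"type":"object","properties":{"rows":{"type":"array","items":{"type":"object","properties":{"gripper":{"type":"number"},"slide":{"type":"array","items":{"type":"number"}},"spin":{"type":"number"}}}},"squeeze":{"type":"number"}},"required":["rows"]}

```bash
ls; mkdir -p pics
python3 - <<'E'
from station import telemetry, cams, workorder, finder
import cv2, numpy as np
o=telemetry.get_obs(); print(o)
for c in ["side","top"]:
    p,d=cams.camera(c); cv2.imwrite(f"pics/{c}0.png",p[:,:,::-1]); np.savez(f"{c}0.npz",p=p,d=d)
    i=cams.camera_info(c); print(c,i)
    for n in ["blade_shaft","plain_shaft","shaft_rack","v_fixture","driver","handle_end","threadlocker","tape_roll","clamp_arm","driver_slot","clamp_handle"]:
        r=finder.find_in(n,c); print(n,[(np.round(x["point"],3).tolist(),round(x["confidence"],2)) for x in r[:3]])
E
```

```text
pics
{'time_s': 0.0, 'qpos': array([-1.23261157e+00,  3.00455960e-01,  1.52160875e+00, -1.81248124e-05,
        1.32072835e+00, -6.66145402e-02]), 'joint_vel': array([ 7.51516154e-05, -2.05708295e-04, -5.37641054e-04, -6.05776455e-04,
       -4.96926142e-04,  3.92800802e-04]), 'tau': array([-1.61739157e-03, -5.31820428e+01, -3.52734804e+01,  7.07103079e-02,
        2.42884067e-02, -1.09568807e-04]), 'ee_pos': array([ 0.21658312, -0.50551328,  0.4040828 ]), 'eef_rot': array([-3.14039374e+00, -6.23886637e-05,  4.04803754e-01]), 'force': array([ 0.30454439, -0.55689719,  0.2279232 ]), 'moment': array([0.00192334, 0.02701036, 0.03586196]), 'grip_force': 0.0, 'grip_width': 0.0938554302310161}
side {'camera_matrix': array([[418.79768099,   0.        , 254.43632263],
       [  0.        , 418.79768099, 183.99653209],
       [  0.        ,   0.        ,   1.        ]]), 'R': array([[ 0.97672365, -0.21354494,  0.02023555],
       [-0.10643028, -0.56437041, -0.81863217],
       [ 0.18623511,  0.79742372, -0.57396158]]), 't': array([-0.58056303,  0.10052932,  1.25230713])}
blade_shaft [([0.415,
[... 589 characters left out ...]
7.01452726, 193.68197036],
       [  0.        ,   0.        ,   1.        ]]), 'R': array([[ 0.01772003, -0.99984194, -0.00144547],
       [-0.99833842, -0.01761406, -0.05486478],
       [ 0.05483065,  0.00241527, -0.99849275]]), 't': array([-0.19464691,  0.56617303,  1.14836859])}
blade_shaft [([0.42, -0.312, 0.105], 0.59)]
plain_shaft []
shaft_rack [([0.437, -0.342, 0.066], 0.6)]
v_fixture [([0.622, -0.172, 0.074], 0.72)]
driver [([0.614, -0.271, 0.101], 0.57)]
handle_end [([0.645, 0.012, 0.185], 0.62)]
threadlocker [([0.39, -0.186, 0.066], 0.41)]
tape_roll [([0.724, 0.038, 0.019], 0.8)]
clamp_arm [([0.635, -0.048, 0.198], 0.58)]
driver_slot []
clamp_handle [([0.641, 0.012, 0.186], 0.55)]
```

Run:
```python
import cv2,numpy as np
a=[cv2.imread(f"pics/{c}0.png") for c in("side","top")]
cv2.imwrite("pics/s0.png",cv2.resize(a[0],(800,600),interpolation=cv2.INTER_CUBIC))
cv2.imwrite("pics/t0.png",cv2.resize(a[1],(800,600),interpolation=cv2.INTER_CUBIC))
```

```text
(no output)
```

View pics/s0.png

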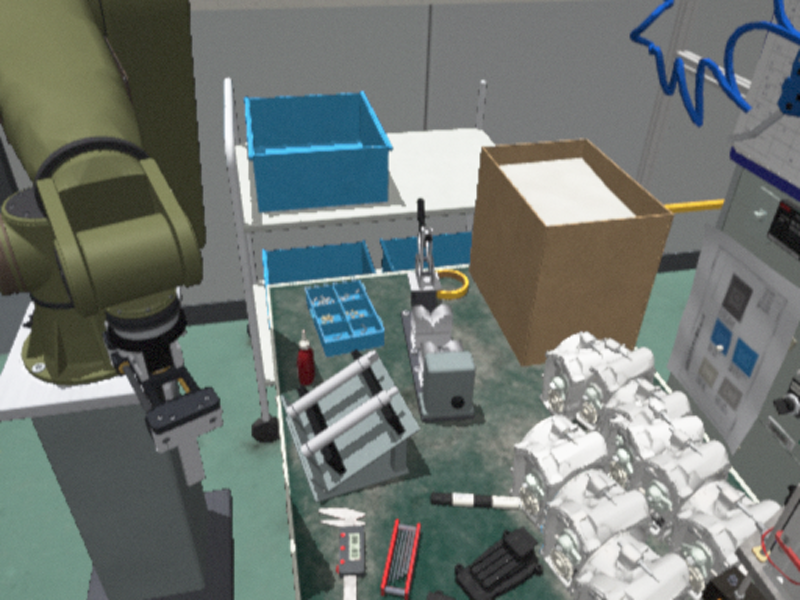

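View pics/t0.png

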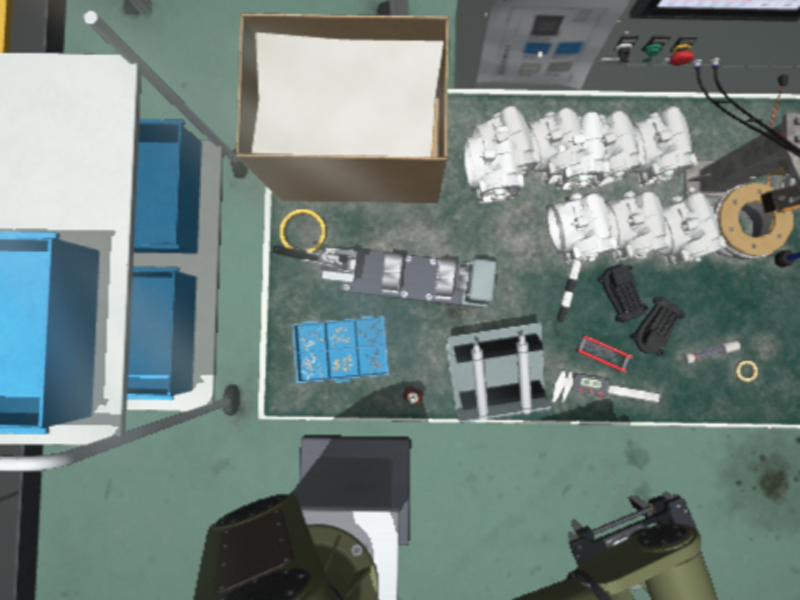

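The near shaft in the side view ends at about (395,395) and the far one at about (372,358). The fixture's driver housing is at about (450,385) side and (482,278) top, and the clamp is on the +y side. I'll zoom in to see the blade and the slot.

Run:
```python
import cv2,numpy as np
from station import cams,finder
s=cv2.imread("pics/side0.png");t=cv2.imread("pics/top0.png")
a=cv2.resize(s[215:325,175:315],(700,550),interpolation=cv2.INTER_CUBIC)
b=cv2.resize(t[155:275,170:360],(792,500),interpolation=cv2.INTER_CUBIC)
cv2.imwrite("pics/s1.png",a);cv2.imwrite("pics/t1.png",b)
for c in("side","top"):
  K=cams.camera_info(c);M=K["camera_matrix"];d=np.load(c+"0.npz")["d"]
  v,u=np.mgrid[:384,:512];P=np.stack([(u-M[0,2])/M[0,0]*d,(v-M[1,2])/M[1,1]*d,d],-1)
  W=(P-K["t"])@K["R"];W[d==0]=np.nan;np.save(c+"W.npy",W)
# heightmap: rack, fixture from top
W=np.load("topW.npy")
for n in["blade_shaft","plain_shaft"]:
  for c in("side","top"):
    for r in finder.masks_of(n,c)[:2]:
      m=r["region"];w=np.load(c+"W.npy")[m];w=w[~np.isnan(w[:,0])]
      mm=np.median(w,0);w=w[np.abs(w[:,1]-mm[1])<.02]
      U,S,V=np.linalg.svd(w-w.mean(0),full_matrices=False);v,u=np.nonzero(m)
      print(n,c,round(r["confidence"],2),len(w),w.mean(0).round(4),V[0].round(3),np.min(w,0).round(3),np.max(w,0).round(3),(u.min(),u.max(),v.min(),v.max()))
def st(m,l):
  w=W[m];print(l,len(w),w.min(0).round(4),w.max(0).round(4),w.mean(0).round(4), cv2.minAreaRect(w[:,:2].astype(np.float32)*1000))
X=np.nan_to_num(W)
box=(X[...,0]>.53)&(X[...,0]<.72)&(X[...,1]>-.36)&(X[...,1]<.05)
st(box&(X[...,2]>.122)&(X[...,1]<-.2),"housing top")
st(box&(X[...,2]>.06)&(X[...,2]<.1)&(X[...,1]<-.05)&(X[...,1]>-.22),"vblocks")
st(box&(X[...,2]>.007)&(X[...,2]<.02),"plate")
```

```text
blade_shaft side 0.72 524 [ 0.4188 -0.3142  0.1033] [-0.874 -0.155 -0.461] [ 0.346 -0.331  0.039] [ 0.493 -0.295  0.143] (np.int64(184), np.int64(241), np.int64(225), np.int64(266))
blade_shaft side 0.67 192 [ 0.5994 -0.2358  0.0622] [-0.553  0.095 -0.828] [ 0.571 -0.251  0.002] [ 0.691 -0.211  0.091] (np.int64(257), np.int64(304), np.int64(127), np.int64(269))
blade_shaft top 0.71 332 [ 0.4203 -0.3095  0.107 ] [-0.877 -0.151 -0.456] [ 0.346 -0.329  0.052] [ 0.493 -0.291  0.145] (np.int64(302), np.int64(312), np.int64(219), np.int64(268))
plain_shaft side 0.9 568 [ 0.4307 -0.3971  0.1027] [-0.87  -0.158 -0.466] [ 0.36  -0.414  0.057] [ 0.508 -0.379  0.143] (np.int64(193), np.int64(254), np.int64(247), np.int64(291))
plain_shaft top 0.81 299 [ 0.4352 -0.391   0.1078] [-0.875 -0.149 -0.46 ] [ 0.362 -0.409  0.064] [ 0.506 -0.373  0.142] (np.int64(331), np.int64(339), np.int64(215), np.int64(263))
housing top 21 [ 0.5791 -0.3251  0.1221] [ 0.6405 -0.2908  0.1244] [ 0.6038 -0.3092  0.1229] ((609.7933349609375, -307.92987060546875), (61.25481414794922, 34.34822082519531), 0.2551628649234772)
vblocks 350 [ 0.5905 -0.1585  0.0614] [ 0.6646 -0.0511  0.0939] [ 0.6293 -0.1187  0.0855] ((630.4776000976562, -102.04472351074219), (107.342529296875, 72.16889953613281), 85.01297760009766)
plate 1632 [ 0.5312 -0.3592  0.007 ] [0.7195 0.0487 0.0199] [ 0.6229 -0.1496  0.0125] ((625.712158203125, -155.1690216064453), (187.66934204101562, 408.1378173828125), 0.3747781813144684)
```

View pics/s1.png

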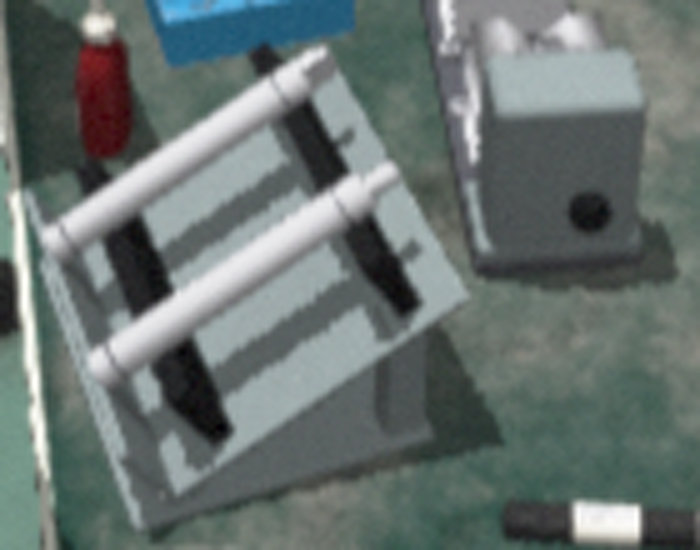

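View pics/t1.png

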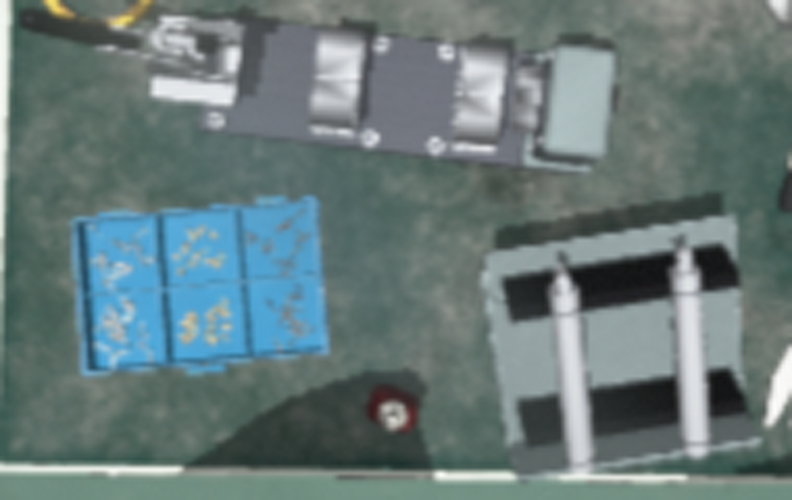

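Side crop: the upper/far shaft, with its end at about (320,65), has the broad flat blade; the nearer one, at about (385,178), has the round spigot. So the blade shaft is in the left lane. The top crop shows the V-blocks at about (338,80) and (482,92), and the driver face at about (530,95), nearly edge-on. Next I'll fit the fixture to the depth clouds.

```bash
cat > fit.py <<'E'
import numpy as np
from scipy.optimize import least_squares
def box(p,lo,hi):
    c=(np.array(lo)+hi)/2;h=(np.array(hi)-lo)/2;q=np.abs(p-c)-h
    return np.linalg.norm(np.maximum(q,0),axis=1)+np.minimum(q.max(1),0)
def sdf(p):
    w=(np.abs(p[:,0])-(p[:,2]-.071))/2**.5   # inside V air <0
    v=lambda a,b:np.maximum(box(p,[-.036,a,0],[.036,b,.089]),-w)
    d=[box(p,[-.045,-.15,0],[.045,.15,.012]),v(-.06,-.03),v(.045,.075),box(p,[-.039,-.136,0],[.039,-.069,.130])]
    return np.min(d,0)
def fit(W,x0=(.622,-.165,-.088)):
    W=W.reshape(-1,3);W=W[~np.isnan(W[:,0])]
    def loc(q,W):
        c,s=np.cos(q[2]),np.sin(q[2]);d=W-[q[0],q[1],q[3] if len(q)>3 else 0]
        return np.stack([c*d[:,0]+s*d[:,1],-s*d[:,0]+c*d[:,1],d[:,2]],1)
    q=np.array([*x0,0.])
    for k in range(4):
        l=loc(q,W);m=(np.abs(l[:,0])<.055)&(l[:,1]>-.15)&(l[:,1]<.10)&(l[:,2]>.006)&(l[:,2]<.14)&(np.abs(sdf(l))<.02)
        r=least_squares(lambda q:sdf(loc(q,W[m])),q,loss="soft_l1",f_scale=.002);q=r.x
    return q,m.sum(),np.median(np.abs(r.fun))
E
python3 - <<'E'
import numpy as np
from fit import *
T=np.load("topW.npy");S=np.load("sideW.npy")
for n,W in(("top",T),("side",S),("both",np.vstack([T.reshape(-1,3),S.reshape(-1,3)]))):
    for y in(-.18,-.155): print(n,[np.round(a,4) for a in fit(W,(.622,y,-.088))])
E
```

```text
top [array([ 0.6209, -0.2027, -0.0967,  0.    ]), np.int64(2252), np.float64(0.0022)]
top [array([ 0.6209, -0.2027, -0.0963, -0.    ]), np.int64(2229), np.float64(0.0022)]
side [array([ 0.6207, -0.1977, -0.1006, -0.0021]), np.int64(2541), np.float64(0.0015)]
side [array([ 0.6152, -0.1181,  0.0583,  0.0449]), np.int64(978), np.float64(0.0044)]
both [array([ 6.211e-01, -1.980e-01, -1.010e-01, -4.000e-04]), np.int64(4782), np.float64(0.0016)]
both [array([ 6.211e-01, -1.980e-01, -1.004e-01, -4.000e-04]), np.int64(4737), np.float64(0.0016)]
```

Run:
```python
import cv2,numpy as np
from station import cams,finder
K=cams.camera_info("top");M=K["camera_matrix"];R=K["R"];t=K["t"]
I=np.mean([cams.camera("top")[0].astype(float) for _ in range(8)],0)
F=np.array([.6211,-.1985,0]);x=np.array([np.cos(-.1),np.sin(-.1),0]);y=np.array([-x[1],x[0],0])
def px(a,b,c):
    p=R@(F+a*x+b*y+[0,0,c])+t;return (M@p/p[2])[:2]
# rectified view: fixture x in -45..45 (columns), y -140..-20 rows at z=.108, 6px/mm
s=6;dst=np.float32([[0,0],[90*s,0],[90*s,90*s],[0,90*s]])
src=np.float32([px(-.045,-.02,.1),px(.045,-.02,.1),px(.045,-.11,.1),px(-.045,-.11,.1)])
H=cv2.getPerspectiveTransform(src,dst)
o=cv2.warpPerspective(I.astype(np.float32),H,(540,540),flags=cv2.INTER_CUBIC)
cv2.imwrite("pics/drv.png",np.clip(o*1.3,0,255)[:,:,::-1])
g=I.mean(2);print([px(a,-.066,.1).round(1) for a in(-.0235,0,.0235)])
c=px(0,-.066,.1).round().astype(int);print(g[c[1]-14:c[1]+15,c[0]-6:c[0]+7].round().astype(int))
for n in("driver","driver_slot"):
  for r in finder.masks_of(n,"top")[:2]:
    v,u=np.nonzero(r["region"]);print(n,r["confidence"],u.min(),u.max(),v.min(),v.max(),len(u))
```

```text
[array([291.4, 185.2]), array([292.3, 177.3]), array([293.2, 169.5])]
[[ 93 105 116 115 116 115 115 116 117 114 112 110 111]
 [ 82  86  90  88  88  87  88  99 111 113 113 110 110]
 [ 83  83  81  79  78  77  78  97 114 114 113 111 112]
 [101  98  95  91  88  82  76  97 118 116 110 107 107]
 [127 123 120 116 110  98  84  95 111 107  96  90  97]
 [155 150 146 141 134 113  87  98 111 110 108 104 128]
 [182 177 171 165 155 128 100 111 106  92  90  90 109]
 [208 201 195 188 171 134 105 114 106  91  87  89 101]
 [222 219 216 211 191 145 106 113 122 131 125 120 117]
 [216 215 215 213 197 149 109 125 146 154 141 127 113]
 [203 205 210 214 189 134 116 127 155 170 158 143 126]
 [198 207 216 221 191 128 119 133 168 188 187 181 169]
 [205 216 223 226 193 119 117 127 150 169 177 182 181]
 [216 223 230 232 197 116 116 116 119 131 146 164 180]
 [224 230 235 229 181 111 115 111 104 119 143 167 188]
 [208 227 236 213 141 103 119 114 103 116 139 164 187]
 [203 221 230 211 141 104 119 117 110 119 138 160 178]
 [192 210 221 205 141 103 117 124 127 131 139 151 144]
 [182 196 210 195 137 103 116 126 133 139 149 159 138]
 [187 191 200 184 130 102 115 124 138 151 164 173 149]
 [205 203 200 171 112  98 116 126 141 158 173 184 159]
 [194 193 189 158 102  96 109 111 124 140 156 169 150]
 [172 171 168 142  97  98 107 101 105 115 129 141 125]
 [147 147 144 122  99 110 111 105 108 111 117 117  93]
 [122 123 122 107  99 114 115 113 114 113 134 131  90]
 [ 99 100 100 104 112 117 117 117 117 120 146 142 117]
 [118 112 105 107 116 118 118 117 118 128 157 152 113]
 [224 217 183 133 121 119 119 117 114 130 166 154  93]
 [177 178 159 127 120 120 119 118 114 132 152 124  76]]
driver_slot 0.68 293 299 171 186 91[ WARN:0@5.100] global loadsave.cpp:1063 imwrite_ Unsupported depth image for selected encoder is fallbacked to CV_8U.
```

View pics/drv.png

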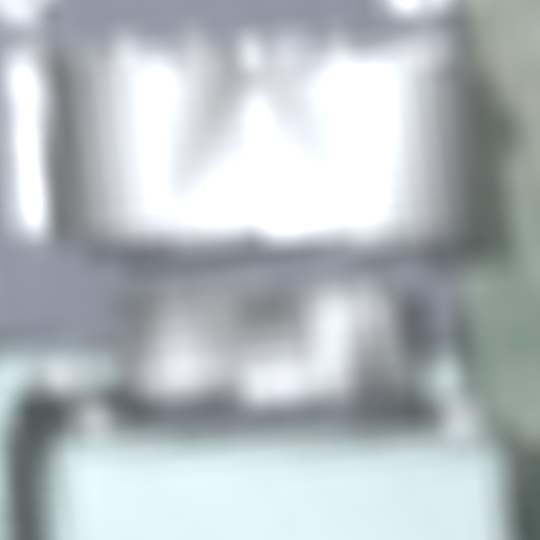

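drv.png shows the driver disc from row 280 to 410 and columns 130–420, with shading on its rim but no clear notch. The housing proper starts near row 430. I'll check the depth map of the rim for the slot, and refit with the disc modelled.

Run:
```python
s=open("fit.py").read()
s=s.replace("[.039,-.069,.130])]","[.039,-.089,.130]),np.maximum(np.hypot(p[:,0],p[:,2]-.085)-.0235,np.abs(p[:,1]+.08)-.015)]")
open("fit.py","w").write(s)
import numpy as np
from fit import *
from station import cams
K=cams.camera_info("top");M=K["camera_matrix"]
D=np.array([cams.camera("top")[1] for _ in range(8)]);D[D==0]=np.nan;d=np.nanmean(D,0)
v,u=np.mgrid[:384,:512];P=np.stack([(u-M[0,2])/M[0,0]*d,(v-M[1,2])/M[1,1]*d,d],-1)
T=(P-K["t"])@K["R"];np.save("topW.npy",T);S=np.load("sideW.npy")
for n,W in(("top",T),("side",S),("both",np.vstack([T.reshape(-1,3),S.reshape(-1,3)]))):
    q,*r=fit(W,(.621,-.19,-.09));print(n,q.round(4),r)
c,s=np.cos(q[2]),np.sin(q[2]);d=T-[q[0],q[1],0]
X=(c*d[...,0]+s*d[...,1])*1000;Y=(-s*d[...,0]+c*d[...,1])*1000;Z=d[...,2]*1000
for vv in range(166,190): print(vv,round(X[vv,296]),[(round(Z[vv,k])) for k in range(289,304)],[round(Y[vv,k]) for k in(289,293,298,303)], round(85+np.sqrt(max(0,23.5**2-X[vv,296]**2))))
```

```text
top [ 6.213e-01 -1.999e-01 -1.010e-01  5.000e-04] [np.int64(2240), np.float64(0.0006897001924663082)]
side [ 0.6209 -0.1978 -0.1013 -0.0014] [np.int64(2503), np.float64(0.001324598761062494)]
both [ 6.213e-01 -1.979e-01 -1.019e-01  2.000e-04] [np.int64(4722), np.float64(0.0010321021942239772)]
166 48 [90, 90, 88, 0, 2, 2, 2, 2, 3, 2, 3, 2, 2, 1, 115] [-54, -71, -87, -93] 85
167 44 [89, 89, 89, 14, 12, 13, 14, 11, 12, 12, 23, 24, 3, 112, 116] [-54, -70, -86, -93] 85
168 41 [89, 89, 90, 13, 14, 13, 13, 12, 14, 22, 25, 25, 107, 113, 116] [-54, -71, -86, -93] 85
169 38 [90, 90, 90, 13, 13, 13, 12, 12, 14, 22, 25, 25, 74, 109, 117] [-55, -71, -86, -94] 85
170 34 [89, 91, 90, 12, 12, 11, 14, 10, 13, 23, 39, 89, 101, 112, 117] [-55, -71, -87, -94] 85
171 20 [90, 89, 89, 12, 11, 12, 97, 96, 98, 95, 94, 94, 106, 113, 117] [-55, -72, -81, -94] 97
172 17 [88, 89, 88, 13, 12, 82, 104, 102, 101, 102, 101, 100, 108, 114, 117] [-56, -72, -81, -95] 101
173 14 [85, 85, 13, 11, 13, 87, 105, 103, 105, 104, 103, 102, 110, 115, 116] [-56, -72, -82, -95] 104
174 10 [83, 81, 14, 12, 12, 93, 105, 106, 106, 
[... 855 characters left out ...]
105
183 -16 [89, 12, 13, 13, 94, 104, 101, 103, 102, 103, 108, 110, 116, 117, 119] [-59, -71, -85, -98] 103
184 -18 [89, 11, 11, 14, 99, 97, 98, 101, 100, 99, 108, 107, 116, 117, 119] [-60, -71, -86, -98] 100
185 -21 [90, 13, 12, 13, 94, 93, 92, 95, 96, 97, 105, 105, 117, 117, 118] [-60, -72, -86, -99] 96
186 -23 [89, 13, 12, 13, 12, 12, 12, 83, 86, 91, 102, 106, 116, 119, 119] [-60, -77, -87, -99] 91
187 -21 [90, 14, 13, 14, 13, 14, 12, 22, 23, 87, 111, 112, 117, 119, 119] [-61, -78, -88, -99] 96
188 -24 [89, 13, 12, 12, 12, 13, 12, 24, 23, 85, 113, 114, 117, 118, 119] [-61, -78, -88, -100] 85
189 -27 [89, 14, 12, 14, 13, 12, 13, 23, 41, 46, 112, 113, 117, 119, 118] [-62, -78, -92, -100] 85
```

Request:
jog_arm(
  rows=[
    {"gripper": 0.06, "slide": [0.034, -0.012, 0], "spin": -0.15},
    {"gripper": 0.06, "slide": [0.067, -0.025, 0], "spin": -0.3},
    {"gripper": 0.06, "slide": [0.1, -0.037, 0], "spin": -0.45},
    {"gripper": 0.06, "slide": [0.134, -0.05, 0], "spin": -0.6},
    {"gripper": 0.06, "slide": [0.168, -0.062, 0], "spin": -0.75},
    {"gripper": 0.06, "slide": [0.2, -0.074, 0], "spin": -0.9},
    {"gripper": 0.06, "slide": [0.234, -0.087, 0], "spin": -1.05},
    {"gripper": 0.06, "slide": [0.268, -0.099, 0], "spin": -1.2},
  ],
)

```text
time_s: 3.1
ee_pos: [0.4248, -0.3078, 0.4048]
eef_rot: [3.141, 0.0, 1.611]
force: [-0.0, 0.1, 0.6]
grip_width: 0.0598
grip_force: 0.0
```

Request:
jog_arm(
  rows=[
    {"gripper": 0.06, "slide": [0, 0, 0.01], "spin": -0.15},
    {"gripper": 0.06, "slide": [0, 0, 0.02], "spin": -0.3},
    {"gripper": 0.06, "slide": [0, 0, 0.03], "spin": -0.45},
    {"gripper": 0.06, "slide": [0, 0, 0.04], "spin": -0.6},
    {"gripper": 0.06, "slide": [0, 0, 0.04], "spin": -0.75},
    {"gripper": 0.06, "slide": [0, 0, 0.04], "spin": -0.9},
    {"gripper": 0.06, "slide": [0, 0, 0.04], "spin": -1.05},
    {"gripper": 0.06, "slide": [0, 0, 0.04], "spin": -1.2},
  ],
)

```text
time_s: 3.9
ee_pos: [0.424, -0.309, 0.3647]
eef_rot: [3.142, 0.0, 2.811]
force: [-0.3, 0.3, -0.5]
grip_width: 0.0601
grip_force: 0.0
```

```bash
cat > to.py <<'E'
import sys,numpy as np
from station import telemetry
def to(x,y,z,yaw):
    o=telemetry.get_obs();p=o["ee_pos"];w=o["eef_rot"][2]
    d=np.array([x,y,z])-p;c,s=np.cos(w),np.sin(w)
    print("t",round(o["time_s"],2),"p",p.round(4),"yaw",round(w,4),"q",o["qpos"].round(2),"F",o["force"].round(1),"M",o["moment"].round(2),"grip",round(o["grip_width"],4),round(o["grip_force"],1))
    print("slide",np.round([c*d[0]+s*d[1],s*d[0]-c*d[1],-d[2]],4),"spin",round((w-yaw+np.pi)%(2*np.pi)-np.pi,3))
if __name__=="__main__": to(*map(float,sys.argv[1:]))
E
python3 to.py .4237 -.3087 .280 3.317
```

```text
t 3.9 p [ 0.424  -0.309   0.3647] yaw 2.811 q [-0.7   0.28  1.64  0.    1.22 -1.94] F [-0.3  0.3 -0.5] M [ 0.05 -0.16  0.02] grip 0.0601 0.0
slide [0.0003 0.0002 0.0847] spin -0.506
```

Request:
jog_arm(
  rows=[
    {"gripper": 0.06, "slide": [0, 0, 0.01], "spin": -0.15},
    {"gripper": 0.06, "slide": [0, 0, 0.015], "spin": -0.3},
    {"gripper": 0.06, "slide": [0, 0, 0.02], "spin": -0.45},
    {"gripper": 0.06, "slide": [0, 0, 0.04], "spin": -0.506},
    {"gripper": 0.06, "slide": [0, 0, 0.06], "spin": -0.506},
    {"gripper": 0.06, "slide": [0, 0, 0.075], "spin": -0.506},
    {"gripper": 0.06, "slide": [0, 0, 0.085], "spin": -0.506},
    {"gripper": 0.06, "slide": [0, 0, 0.085], "spin": -0.506},
  ],
)

```text
time_s: 4.7
ee_pos: [0.4238, -0.3089, 0.2786]
eef_rot: [3.14, -0.001, -2.972]
force: [-0.4, -0.5, 0.9]
grip_width: 0.0598
grip_force: 0.0
```

Request:
jog_arm(
  rows=[
    {"gripper": 0.03, "slide": [0, 0, 0], "spin": 0},
    {"gripper": 0.026, "slide": [0, 0, 0], "spin": 0},
    {"gripper": 0.022, "slide": [0, 0, 0], "spin": 0},
    {"gripper": 0.01, "slide": [0, 0, 0], "spin": 0},
  ],
  squeeze=8,
)

```text
time_s: 5.1
ee_pos: [0.424, -0.309, 0.2801]
eef_rot: [-3.141, 0.0, -2.972]
force: [0.5, 0.0, 0.2]
grip_width: 0.0316
grip_force: 0.0
```

```bash
python3 to.py .4237 -.3087 .280 3.317
```

```text
t 5.1 p [ 0.424  -0.309   0.2801] yaw -2.9724 q [-0.7   0.38  1.72 -0.    1.04 -2.44] F [0.5 0.  0.2] M [ 0.04 -0.18 -0.05] grip 0.0316 0.0
slide [0.0002 0.0004 0.0001] spin -0.006
```

Request:
jog_arm(
  rows=[
    {"gripper": 0.01, "slide": [0, 0, 0], "spin": 0},
    {"gripper": 0.01, "slide": [0, 0, 0], "spin": 0},
    {"gripper": 0.01, "slide": [0, 0, 0], "spin": 0},
    {"gripper": 0.01, "slide": [0, 0, 0], "spin": 0},
  ],
  squeeze=25,
)

```text
time_s: 5.5
ee_pos: [0.424, -0.3091, 0.2798]
eef_rot: [-3.141, 0.0, -2.972]
force: [0.2, -3.4, 1.6]
grip_width: 0.0191
grip_force: 25.0
```

Request:
jog_arm(
  rows=[
    {"gripper": 0.01, "slide": [0, 0, -0.01], "spin": 0},
    {"gripper": 0.01, "slide": [0, 0, -0.03], "spin": 0},
    {"gripper": 0.01, "slide": [0, 0, -0.055], "spin": 0},
    {"gripper": 0.01, "slide": [0, 0, -0.08], "spin": 0},
    {"gripper": 0.01, "slide": [0, 0, -0.105], "spin": 0},
    {"gripper": 0.01, "slide": [0, 0, -0.12], "spin": 0},
    {"gripper": 0.01, "slide": [0, 0, -0.125], "spin": 0},
  ],
)

```text
time_s: 6.2
ee_pos: [0.4239, -0.3088, 0.4064]
eef_rot: [-3.14, 0.001, -2.972]
force: [-0.0, -0.0, -4.0]
grip_width: 0.0194
grip_force: 25.0
```

```bash
python3 to.py .6232 -.1771 .405 1.470
python3 - <<'E'
import cv2
from station import cams
p,d=cams.camera("side");cv2.imwrite("pics/lift.png",cv2.resize(p[130:330,130:370],(720,600))[:,:,::-1])
E
```

```text
t 6.2 p [ 0.4239 -0.3088  0.4064] yaw -2.9722 q [-0.7   0.24  1.59  0.    1.31 -2.44] F [-0. -0. -4.] M [ 0.09 -0.14  0.02] grip 0.0194 25.0
slide [-0.2187  0.0962  0.0014] spin 1.841
```

View pics/lift.png

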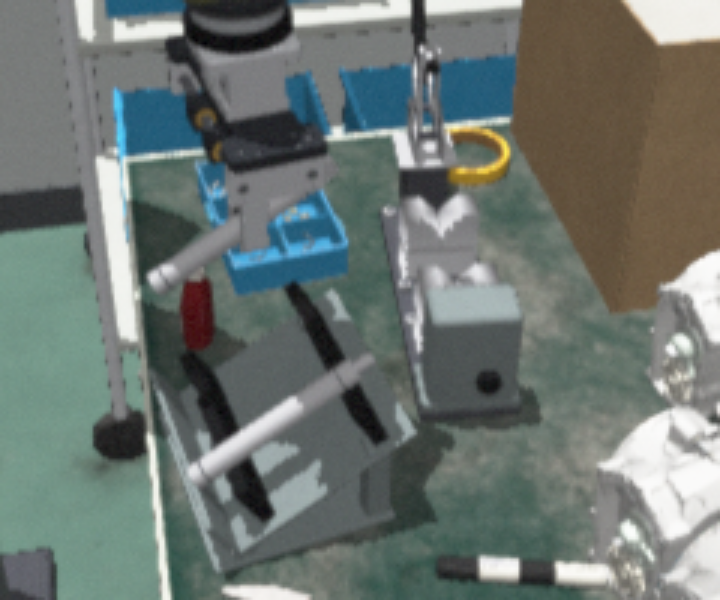

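The blade shaft is held, still tilted, and the plain shaft is undisturbed in its lane. Next I carry it over the fixture.

Request:
jog_arm(
  rows=[
    {"gripper": 0.01, "slide": [-0.01, 0.005, 0], "spin": 0.1},
    {"gripper": 0.01, "slide": [-0.025, 0.011, 0], "spin": 0.24},
    {"gripper": 0.01, "slide": [-0.045, 0.02, 0], "spin": 0.38},
    {"gripper": 0.01, "slide": [-0.065, 0.029, 0], "spin": 0.53},
    {"gripper": 0.01, "slide": [-0.085, 0.037, 0], "spin": 0.68},
    {"gripper": 0.01, "slide": [-0.105, 0.046, 0], "spin": 0.83},
    {"gripper": 0.01, "slide": [-0.125, 0.055, 0], "spin": 0.98},
    {"gripper": 0.01, "slide": [-0.145, 0.064, 0], "spin": 1.13},
  ],
)

```text
time_s: 7.05
ee_pos: [0.5568, -0.2208, 0.4032]
eef_rot: [-3.14, -0.002, 2.175]
force: [-0.7, -0.5, -3.9]
grip_width: 0.0194
grip_force: 25.0
```

```bash
python3 to.py .6232 -.1771 .375 1.470
```

```text
t 7.05 p [ 0.5568 -0.2208  0.4032] yaw 2.1747 q [-0.44  0.41  1.37  0.    1.36 -1.04] F [-0.7 -0.5 -3.9] M [-0.09 -0.12  0.01] grip 0.0194 25.0
slide [-0.0017  0.0795  0.0282] spin 0.705
```

Request:
jog_arm(
  rows=[
    {"gripper": 0.01, "slide": [0, 0.016, 0], "spin": 0.14},
    {"gripper": 0.01, "slide": [0, 0.032, 0], "spin": 0.28},
    {"gripper": 0.01, "slide": [-0.001, 0.048, 0], "spin": 0.42},
    {"gripper": 0.01, "slide": [-0.001, 0.064, 0], "spin": 0.56},
    {"gripper": 0.01, "slide": [-0.002, 0.075, 0.01], "spin": 0.66},
    {"gripper": 0.01, "slide": [-0.002, 0.0795, 0.02], "spin": 0.705},
    {"gripper": 0.01, "slide": [-0.002, 0.0795, 0.028], "spin": 0.705},
    {"gripper": 0.01, "slide": [-0.002, 0.0795, 0.028], "spin": 0.705},
  ],
)

```text
time_s: 7.85
ee_pos: [0.6222, -0.1776, 0.3744]
eef_rot: [-3.138, -0.001, 1.477]
force: [-0.7, -0.1, -3.5]
grip_width: 0.0193
grip_force: 25.0
```

```bash
python3 to.py .6232 -.1771 .305 1.470
python3 - <<'E'
import numpy as np
from station import cams,finder
# shaft axis check from side depth
F=np.array([.6213,-.199,0]);c,s=np.cos(-.1015),np.sin(-.1015)
for n in("side","top"):
  K=cams.camera_info(n);M=K["camera_matrix"];p,d=cams.camera(n)
  v,u=np.mgrid[:384,:512];P=np.stack([(u-M[0,2])/M[0,0]*d,(v-M[1,2])/M[1,1]*d,d],-1);W=(P-K["t"])@K["R"]-F
  for r in finder.masks_of("blade_shaft",n)[:1]:
    w=W[r["region"]&(d>0)];w=np.stack([c*w[:,0]+s*w[:,1],-s*w[:,0]+c*w[:,1],w[:,2]],1)*1000
    m=np.median(w,0);w=w[np.abs(w[:,0]-m[0])<15];V=np.linalg.svd(w-w.mean(0),full_matrices=False)[2][0]
    print(n,round(r["confidence"],2),len(w),w.mean(0).round(1),V.round(3),w.min(0).round(),w.max(0).round())
E
```

```text
t 7.85 p [ 0.6222 -0.1776  0.3744] yaw 1.4774 q [-0.33  0.54  1.25  0.    1.35 -0.24] F [-0.7 -0.1 -3.5] M [-0.09 -0.03 -0.01] grip 0.0193 25.0
slide [0.0006 0.001  0.0694] spin 0.007
side 0.22 151 [-168.  -209.1   97.9] [ 0.     0.783 -0.623] [-183. -226.   48.] [-153. -147.  116.]
top 0.61 31 [ -5.2  81.  175.4] [-0.025 -0.853  0.521] [-10.  72. 169.] [  1.  90. 184.]
```

Request:
jog_arm(
  rows=[
    {"gripper": 0.01, "slide": [0.0005, 0.001, 0.02], "spin": 0.007},
    {"gripper": 0.01, "slide": [0.0005, 0.001, 0.045], "spin": 0.007},
    {"gripper": 0.01, "slide": [0.0005, 0.001, 0.06], "spin": 0.007},
    {"gripper": 0.01, "slide": [0.0005, 0.001, 0.07], "spin": 0.007},
    {"gripper": 0.01, "slide": [0.0005, 0.001, 0.07], "spin": 0.007},
  ],
  squeeze=12,
)

```text
time_s: 8.55
ee_pos: [0.6234, -0.1772, 0.3058]
eef_rot: [-3.14, -0.0, 1.469]
force: [-0.2, 0.4, -3.9]
grip_width: 0.0196
grip_force: 12.0
```

Request:
jog_arm(
  rows=[
    {"gripper": 0.01, "slide": [0, 0, 0.003], "spin": 0},
    {"gripper": 0.01, "slide": [0, 0, 0.006], "spin": 0},
    {"gripper": 0.01, "slide": [0, 0, 0.009], "spin": 0},
    {"gripper": 0.01, "slide": [0, 0, 0.012], "spin": 0},
  ],
)

```text
time_s: 8.95
ee_pos: [0.6235, -0.1772, 0.2948]
eef_rot: [3.141, 0.0, 1.469]
force: [0.1, 0.7, -4.3]
grip_width: 0.0194
grip_force: 12.0
```

Request:
jog_arm(
  rows=[
    {"gripper": 0.01, "slide": [0, 0, 0.003], "spin": 0},
    {"gripper": 0.01, "slide": [0, 0, 0.006], "spin": 0},
    {"gripper": 0.01, "slide": [0, 0, 0.009], "spin": 0},
  ],
)

```text
time_s: 9.25
ee_pos: [0.6235, -0.1773, 0.2857]
eef_rot: [3.141, 0.0, 1.469]
force: [-0.5, -1.1, -1.2]
grip_width: 0.0197
grip_force: 12.0
```

Request:
jog_arm(
  rows=[
    {"gripper": 0.01, "slide": [0, 0, 0.002], "spin": 0},
    {"gripper": 0.01, "slide": [0, 0, 0.004], "spin": 0},
    {"gripper": 0.01, "slide": [0, 0, 0.006], "spin": 0},
    {"gripper": 0.01, "slide": [0, 0, 0.008], "spin": 0},
    {"gripper": 0.01, "slide": [0, 0, 0.01], "spin": 0},
  ],
)

```text
time_s: 9.75
ee_pos: [0.6235, -0.1772, 0.2756]
eef_rot: [3.141, 0.0, 1.469]
force: [0.3, -1.7, -1.0]
grip_width: 0.0197
grip_force: 12.0
```

Request:
jog_arm(
  rows=[
    {"gripper": 0.01, "slide": [0, 0, 0.002], "spin": 0},
    {"gripper": 0.01, "slide": [0, 0, 0.004], "spin": 0},
    {"gripper": 0.01, "slide": [0, 0, 0.006], "spin": 0},
    {"gripper": 0.01, "slide": [0, 0, 0.0075], "spin": 0},
    {"gripper": 0.01, "slide": [0, 0, 0.0085], "spin": 0},
  ],
)

```text
time_s: 10.25
ee_pos: [0.6234, -0.1772, 0.2669]
eef_rot: [-3.141, -0.0, 1.469]
force: [0.8, -1.6, -1.6]
grip_width: 0.0196
grip_force: 12.0
```

```bash
python3 to.py .6232 -.1771 .265 1.470
cat > look.py <<'E'
import numpy as np,cv2
from station import cams
def cloud(n,k=1):
    K=cams.camera_info(n);M=K["camera_matrix"]
    D=[];
    for _ in range(k): p,d=cams.camera(n);d[d==0]=np.nan;D.append(d)
    d=np.nanmedian(D,0)
    v,u=np.mgrid[:384,:512];P=np.stack([(u-M[0,2])/M[0,0]*d,(v-M[1,2])/M[1,1]*d,d],-1)
    d=(P-K["t"])@K["R"]-[.6213,-.199,0];c,s=np.cos(-.1015),np.sin(-.1015)
    return p,np.stack([c*d[...,0]+s*d[...,1],-s*d[...,0]+c*d[...,1],d[...,2]],-1)*1000
E
python3 - <<'E'
from look import *
p,L=cloud("top",6)
for v in range(172,187): print(v,L[v,286].round()[:2],[-1 if np.isnan(z) else round(z) for z in L[v,250:300:1,2]])
cv2.imwrite("pics/v1.png",cv2.resize(p[130:230,220:340],(720,600),interpolation=cv2.INTER_CUBIC)[:,:,::-1])
E
```

```text
t 10.25 p [ 0.6234 -0.1772  0.2669] yaw 1.4687 q [-0.33  0.65  1.35 -0.    1.15 -0.23] F [ 0.8 -1.6 -1.6] M [-0.3  -0.12  0.02] grip 0.0196 12.0
slide [ 0.0001 -0.0003  0.0019] spin -0.001
172 [-19. -34.] [357, 358, 360, 360, 360, 361, 363, 363, 365, 366, 367, 365, 367, 368, 368, 370, 370, 371, 371, 370, 371, 372, 372, 372, 373, 373, 371, 12, 387, 387, 386, 387, 385, 386, 385, 372, 366, 86, 88, 86, 88, 88, 12, 11, 83, 101, 102, 102, 101, 98]
173 [-21. -34.] [353, 353, 356, 357, 359, 359, 360, 361, 362, 364, 364, 365, 364, 366, 367, 367, 368, 369, 369, 369, 369, 370, 370, 371, 371, 372, 370, 388, 389, 387, 388, 387, 387, 387, 384, 372, 365, 85, 83, 84, 87, 13, 12, 13, 90, 104, 102, 103, 104, 104]
174 [-22. -35.] [347, 352, 353, 352, 356, 357, 358, 359, 360, 361, 362, 363, 364, 364, 364, 365, 366, 366, 367, 368, 368, 369, 368, 370, 370, 369, 98, 390, 389, 389, 389, 388, 386, 387, 372, 370, 357, 81, 84, 82, 82, 14, 12, 12, 91, 107, 106, 107, 105, 108]
175 [  7. -47.] [264, 344, 346, 349, 351, 352, 354, 355, 357, 357, 359, 360, 362, 361, 362, 364, 365, 365, 365, 367, 366, 367, 368, 368, 
[... 2211 characters left out ...]
 209, 211, 217, 220, 223, 228, 233, 236, 241, 244, 246, 250, 254, 255, 256, 256, 256, 398, 399, 400, 399, 398, 396, 397, 397, 347, 92, 89, 89, 91, 89, 89, 91, 90, 13, 12, 13, 97, 98, 98, 99, 100, 101, 108]
185 [-24. -50.] [417, 414, 414, 411, 409, 409, 407, 405, 210, 210, 210, 209, 208, 209, 210, 212, 214, 218, 223, 217, 184, 183, 14, 401, 399, 399, 400, 399, 397, 397, 339, 92, 90, 89, 91, 89, 90, 90, 91, 91, 13, 11, 12, 92, 92, 94, 94, 96, 95, 106]
186 [-27. -51.] [420, 419, 417, 416, 414, 413, 411, 410, 407, 407, 210, 208, 207, 209, 207, 209, 209, 209, 210, 208, 184, 182, 13, 400, 400, 401, 399, 400, 400, 398, 91, 89, 91, 90, 89, 89, 89, 90, 89, 89, 13, 13, 13, 14, 12, 14, 82, 86, 91, 102]
```

View pics/v1.png

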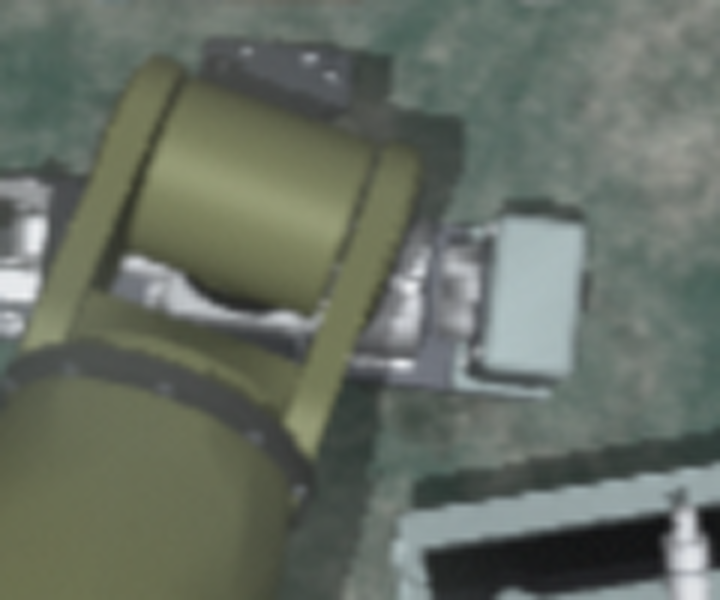

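The arm covers the clamp side, but the blade shows near (430,265), still upright and about 2° from level. I'll lower the last few millimetres and release.

Request:
jog_arm(
  rows=[
    {"gripper": 0.01, "slide": [0, 0, 0.001], "spin": 0},
    {"gripper": 0.01, "slide": [0, 0, 0.002], "spin": 0},
    {"gripper": 0.01, "slide": [0, 0, 0.003], "spin": 0},
    {"gripper": 0.01, "slide": [0, 0, 0.003], "spin": 0},
  ],
  squeeze=6,
)

```text
time_s: 10.95
ee_pos: [0.6236, -0.1772, 0.265]
eef_rot: [3.141, 0.0, 1.469]
force: [-1.2, 0.4, 5.0]
grip_width: 0.0194
grip_force: 6.0
```

Request:
jog_arm(
  rows=[
    {"gripper": 0.024, "slide": [0, 0, 0], "spin": 0},
    {"gripper": 0.03, "slide": [0, 0, 0], "spin": 0},
    {"gripper": 0.035, "slide": [0, 0, 0], "spin": 0},
  ],
)

```text
time_s: 11.25
ee_pos: [0.6235, -0.1771, 0.2641]
eef_rot: [-3.141, -0.0, 1.469]
force: [-0.7, 0.0, 0.1]
grip_width: 0.0338
grip_force: 0.0
```

```bash
python3 to.py .6232 -.1771 .265 1.470
cat > blade.py <<'E'
from look import *
p,L=cloud("top",6)
for v in range(172,187): print(v,[round(a) if a==a else -1 for a in L[v,288,:2]],[-1 if np.isnan(z) else round(z) for z in L[v,282:296,2]])
E
python3 blade.py
```

```text
t 11.25 p [ 0.6235 -0.1771  0.2641] yaw 1.4689 q [-0.33  0.65  1.35  0.    1.14 -0.23] F [-0.7  0.   0.1] M [ 0.   -0.09 -0.02] grip 0.0338 0.0
slide [-0.     -0.0003 -0.0009] spin -0.001
172 [16, -52] [384, 383, 382, 371, 364, 87, 88, 86, 87, 89, 12, 14, 82, 103]
173 [13, -52] [384, 383, 382, 369, 362, 83, 85, 85, 84, 13, 13, 15, 86, 106]
174 [10, -53] [383, 384, 370, 366, 355, 82, 82, 81, 82, 10, 14, 12, 93, 106]
175 [8, -53] [387, 385, 368, 361, 78, 80, 80, 81, 78, 11, 13, 14, 98, 108]
176 [3, -53] [387, 370, 365, 356, 96, 93, 94, 77, 76, 13, 12, 12, 102, 110]
177 [0, -53] [387, 367, 359, 94, 94, 95, 95, 95, 93, 12, 14, 13, 108, 109]
178 [-3, -53] [388, 364, 359, 90, 94, 94, 96, 93, 13, 13, 12, 67, 109, 108]
179 [-4, -55] [362, 362, 342, 77, 77, 76, 75, 76, 76, 14, 15, 71, 108, 108]
180 [-8, -55] [360, 353, 85, 82, 77, 81, 80, 80, 78, 11, 14, 78, 84, 84]
181 [-11, -55] [358, 345, 83, 83, 82, 83, 82, 83, 15, 14, 12, 83, 92, 92]
182 [-14, -55] [354, 87, 87, 87, 87, 86, 86, 86, 12, 12, 13, 89, 98, 100]
183 [-17, -55] [89, 89, 90, 89, 90, 89, 89, 87, 13, 13, 15, 94, 101, 102]
184 [-20, -56] [89, 90, 88, 90, 90, 88, 89, 91, 12, 13, 10, 98, 99, 97]
185 [-23, -56] [90, 88, 88, 89, 91, 88, 89, 90, 12, 14, 13, 92, 92, 92]
186 [-26, -56] [90, 88, 90, 89, 89, 91, 90, 89, 11, 11, 12, 15, 12, 14]
```

Request:
jog_arm(
  rows=[
    {"gripper": 0.034, "slide": [0, 0.002, -0.002], "spin": 0},
    {"gripper": 0.034, "slide": [0, 0.004, -0.003], "spin": 0},
    {"gripper": 0.034, "slide": [0, 0.005, -0.003], "spin": 0},
    {"gripper": 0.034, "slide": [0, 0.005, -0.003], "spin": 0},
  ],
  squeeze=20,
)

```text
time_s: 11.95
ee_pos: [0.6286, -0.1777, 0.2671]
eef_rot: [3.142, 0.0, 1.469]
force: [-1.0, -0.8, 0.1]
grip_width: 0.0338
grip_force: 0.0
```

Request:
jog_arm(
  rows=[
    {"gripper": 0.034, "slide": [0, 0.0005, 0], "spin": 0},
    {"gripper": 0.034, "slide": [0, 0.001, 0], "spin": 0},
  ],
)

```text
time_s: 12.15
ee_pos: [0.6294, -0.1778, 0.2671]
eef_rot: [-3.141, -0.0, 1.469]
force: [0.0, -0.4, 0.5]
grip_width: 0.0343
grip_force: 0.0
```

Request:
jog_arm(
  rows=[
    {"gripper": 0.034, "slide": [0, 0.0005, 0], "spin": 0},
    {"gripper": 0.034, "slide": [0, 0.001, 0], "spin": 0},
  ],
)

```text
time_s: 12.35
ee_pos: [0.6305, -0.1779, 0.2672]
eef_rot: [3.142, -0.0, 1.469]
force: [-0.3, -0.1, -0.2]
grip_width: 0.0339
grip_force: 0.0
```

Request:
jog_arm(
  rows=[
    {"gripper": 0.034, "slide": [0, 0.0005, 0], "spin": 0},
    {"gripper": 0.034, "slide": [0, 0.001, 0], "spin": 0},
  ],
)

```text
time_s: 12.55
ee_pos: [0.6312, -0.178, 0.267]
eef_rot: [-3.14, -0.0, 1.469]
force: [-7.9, 1.2, 3.1]
grip_width: 0.0338
grip_force: 3.7
```

Request:
jog_arm(
  rows=[
    {"gripper": 0.034, "slide": [0, 0.0004, 0.0003], "spin": 0},
    {"gripper": 0.034, "slide": [0, 0.0008, 0.0006], "spin": 0},
  ],
)

```text
time_s: 12.75
ee_pos: [0.6317, -0.1781, 0.2668]
eef_rot: [-3.138, -0.0, 1.469]
force: [-15.3, 3.0, 11.9]
grip_width: 0.034
grip_force: 7.7
```

Request:
jog_arm(
  rows=[
    {"gripper": 0.034, "slide": [0, 0, 0.001], "spin": 0},
    {"gripper": 0.034, "slide": [0, 0, 0.002], "spin": 0},
    {"gripper": 0.034, "slide": [0, 0, 0.003], "spin": 0},
  ],
)

```text
time_s: 13.05
ee_pos: [0.6316, -0.1782, 0.264]
eef_rot: [-3.138, 0.0, 1.469]
force: [-14.5, 1.1, 11.2]
grip_width: 0.0341
grip_force: 7.1
```

```bash
python3 to.py .6232 -.1771 .265 1.470;python3 blade.py
```

```text
t 13.05 p [ 0.6316 -0.1782  0.264 ] yaw 1.4688 q [-0.33  0.67  1.32 -0.    1.16 -0.23] F [-14.5   1.1  11.2] M [ 0.15  2.64 -0.03] grip 0.0341 7.1
slide [ 0.0003 -0.0085 -0.001 ] spin -0.001
172 [16, -52] [387, 385, 367, 361, 351, 86, 87, 87, 88, 87, 11, 12, 84, 103]
173 [13, -52] [388, 386, 367, 360, 82, 85, 86, 83, 86, 12, 12, 13, 87, 106]
174 [10, -53] [388, 365, 364, 353, 82, 81, 80, 83, 83, 13, 12, 13, 92, 107]
175 [8, -53] [388, 363, 356, 78, 79, 79, 77, 79, 79, 13, 13, 12, 98, 109]
176 [3, -53] [388, 362, 355, 96, 94, 96, 95, 77, 76, 14, 14, 12, 102, 110]
177 [0, -53] [359, 356, 93, 94, 95, 94, 93, 92, 92, 12, 11, 13, 106, 109]
178 [-3, -54] [356, 346, 94, 91, 94, 95, 94, 93, 13, 13, 12, 67, 109, 109]
179 [-4, -55] [352, 91, 91, 76, 77, 75, 75, 74, 76, 12, 13, 72, 106, 108]
180 [-7, -55] [82, 84, 86, 80, 80, 79, 79, 79, 78, 11, 13, 76, 85, 84]
181 [-11, -55] [85, 86, 83, 83, 84, 81, 82, 81, 12, 12, 12, 84, 94, 93]
182 [-14, -55] [89, 88, 87, 87, 86, 85, 86, 84, 13, 12, 13, 89, 99, 98]
183 [-17, -56] [89, 88, 90, 90, 87, 90, 87, 89, 14, 12, 12, 92, 102, 103]
184 [-20, -56] [89, 89, 90, 90, 89, 89, 89, 88, 12, 11, 13, 99, 98, 100]
185 [-23, -56] [91, 89, 90, 88, 88, 90, 90, 90, 11, 12, 12, 93, 95, 94]
186 [-26, -56] [89, 89, 89, 88, 90, 88, 90, 89, 12, 13, 14, 12, 12, 13]
```

The depth rows are unchanged after the push, so the shaft did not roll: the pad slipped. New plan: grip it, lift it about 4.7 mm up the +x wall of the V, and roll it back down that wall under one pad.

Request:
jog_arm(
  rows=[
    {"gripper": 0.034, "slide": [0, -0.005, -0.002], "spin": 0},
    {"gripper": 0.028, "slide": [0, -0.008, -0.003], "spin": 0},
    {"gripper": 0.022, "slide": [0, -0.008, -0.003], "spin": 0},
    {"gripper": 0.01, "slide": [0, -0.008, -0.003], "spin": 0},
    {"gripper": 0.01, "slide": [0, -0.008, -0.003], "spin": 0},
    {"gripper": 0.01, "slide": [0, -0.008, -0.003], "spin": 0},
  ],
  squeeze=20,
)

```text
time_s: 13.95
ee_pos: [0.6241, -0.1773, 0.2666]
eef_rot: [-3.14, -0.0, 1.469]
force: [-5.8, 0.5, 5.1]
grip_width: 0.0193
grip_force: 20.0
```

Request:
jog_arm(
  rows=[
    {"gripper": 0.01, "slide": [0, 0, 0], "spin": 0},
    {"gripper": 0.01, "slide": [0, 0, 0], "spin": 0},
  ],
)

```text
time_s: 14.15
ee_pos: [0.6241, -0.1772, 0.2667]
eef_rot: [-3.14, -0.0, 1.469]
force: [-6.9, 2.0, 5.2]
grip_width: 0.0193
grip_force: 20.0
```

```bash
python3 to.py .6235 -.1771 .267 1.470
```

```text
t 14.15 p [ 0.6241 -0.1772  0.2667] yaw 1.4688 q [-0.33  0.65  1.34 -0.    1.15 -0.23] F [-6.9  2.   5.2] M [ 0.14  1.18 -0.04] grip 0.0193 20.0
slide [ 0.0001 -0.0006 -0.0003] spin -0.001
```

Request:
jog_arm(
  rows=[
    {"gripper": 0.01, "slide": [0, -0.0007, -0.0005], "spin": 0},
    {"gripper": 0.01, "slide": [0, 0.0003, -0.0015], "spin": 0},
    {"gripper": 0.01, "slide": [0, 0.0015, -0.0026], "spin": 0},
    {"gripper": 0.01, "slide": [0, 0.0026, -0.0036], "spin": 0},
    {"gripper": 0.01, "slide": [0, 0.0026, -0.0036], "spin": 0},
  ],
)

```text
time_s: 14.65
ee_pos: [0.627, -0.1775, 0.2701]
eef_rot: [-3.142, -0.0, 1.469]
force: [0.3, 0.9, -4.1]
grip_width: 0.0197
grip_force: 20.0
```

Request:
jog_arm(
  rows=[
    {"gripper": 0.01, "slide": [0, 0.0004, 0.0002], "spin": 0},
    {"gripper": 0.01, "slide": [0, 0.0008, 0.0002], "spin": 0},
    {"gripper": 0.01, "slide": [0, 0.0008, 0.0002], "spin": 0},
  ],
)

```text
time_s: 14.95
ee_pos: [0.6274, -0.1776, 0.27]
eef_rot: [-3.14, -0.0, 1.469]
force: [-6.6, 1.4, 1.3]
grip_width: 0.0192
grip_force: 20.0
```

Request:
jog_arm(
  rows=[
    {"gripper": 0.0206, "slide": [0, 0.0004, 0], "spin": 0},
    {"gripper": 0.0216, "slide": [0, 0.0009, 0], "spin": 0},
    {"gripper": 0.0218, "slide": [0, 0.0011, 0], "spin": 0},
  ],
)

```text
time_s: 15.25
ee_pos: [0.6285, -0.1777, 0.2701]
eef_rot: [-3.14, -0.0, 1.469]
force: [-8.9, 0.6, 2.5]
grip_width: 0.0219
grip_force: 4.0
```

Request:
jog_arm(
  rows=[
    {"gripper": 0.0218, "slide": [0, -0.0005, 0.0012], "spin": 0},
    {"gripper": 0.0218, "slide": [0, -0.001, 0.0024], "spin": 0},
    {"gripper": 0.0218, "slide": [0, -0.0015, 0.0036], "spin": 0},
    {"gripper": 0.0218, "slide": [0, -0.002, 0.0048], "spin": 0},
  ],
)

```text
time_s: 15.65
ee_pos: [0.6265, -0.1775, 0.2653]
eef_rot: [-3.14, -0.0, 1.469]
force: [-6.6, 0.8, 1.8]
grip_width: 0.022
grip_force: 3.6
```

Request:
jog_arm(
  rows=[
    {"gripper": 0.0218, "slide": [0, -0.0005, 0.0012], "spin": 0},
    {"gripper": 0.0218, "slide": [0, -0.001, 0.0024], "spin": 0},
    {"gripper": 0.0218, "slide": [0, -0.0014, 0.0034], "spin": 0},
  ],
)

```text
time_s: 15.95
ee_pos: [0.6251, -0.1774, 0.262]
eef_rot: [-3.14, -0.0, 1.469]
force: [-6.9, 2.1, 5.5]
grip_width: 0.0219
grip_force: 3.5
```

```bash
python3 blade.py
```

```text
172 [15, -52] [382, 382, 380, 368, 362, 86, 89, 87, 88, 89, 12, 12, 83, 104]
173 [13, -52] [383, 383, 367, 366, 356, 83, 84, 85, 87, 13, 11, 12, 88, 106]
174 [10, -53] [384, 383, 365, 361, 81, 82, 82, 81, 81, 15, 13, 11, 92, 107]
175 [7, -53] [385, 382, 365, 359, 82, 80, 82, 81, 80, 11, 13, 11, 97, 108]
176 [4, -53] [386, 364, 362, 350, 90, 90, 88, 83, 77, 13, 13, 13, 102, 109]
177 [0, -53] [386, 364, 355, 97, 94, 95, 94, 93, 75, 13, 13, 14, 107, 110]
178 [-3, -53] [386, 361, 351, 95, 95, 95, 94, 93, 12, 12, 14, 68, 108, 110]
179 [-6, -54] [358, 356, 92, 91, 93, 92, 93, 91, 74, 12, 12, 73, 109, 108]
180 [-7, -55] [356, 349, 87, 80, 78, 79, 78, 81, 78, 13, 13, 77, 83, 83]
181 [-11, -55] [353, 84, 84, 85, 83, 82, 83, 83, 15, 14, 13, 82, 92, 92]
182 [-14, -55] [338, 86, 88, 87, 86, 87, 86, 86, 14, 12, 13, 87, 99, 99]
183 [-17, -55] [90, 91, 89, 89, 89, 90, 90, 87, 14, 13, 14, 94, 101, 102]
184 [-20, -56] [91, 89, 90, 90, 90, 92, 91, 90, 12, 13, 13, 97, 100, 100]
185 [-23, -56] [90, 89, 89, 89, 91, 89, 90, 88, 12, 14, 13, 94, 94, 94]
186 [-26, -56] [90, 90, 90, 91, 89, 90, 90, 89, 12, 12, 11, 12, 13, 11]
```

Now the depth rows 176–179 step down to the right, so the blade leans about 0.45 rad, which matches the slot at about 0.47. I regrip and slide it towards the driver.

Request:
jog_arm(
  rows=[
    {"gripper": 0.0235, "slide": [0, -0.001, 0], "spin": 0},
    {"gripper": 0.0235, "slide": [0, -0.0018, 0], "spin": 0},
    {"gripper": 0.015, "slide": [0, -0.0018, 0], "spin": 0},
    {"gripper": 0.01, "slide": [0, -0.0018, 0], "spin": 0},
    {"gripper": 0.01, "slide": [0, -0.0018, 0], "spin": 0},
  ],
  squeeze=15,
)

```text
time_s: 16.75
ee_pos: [0.6236, -0.1772, 0.262]
eef_rot: [3.141, 0.0, 1.469]
force: [-0.8, -0.7, 2.2]
grip_width: 0.0194
grip_force: 15.0
```

Request:
jog_arm(
  rows=[
    {"gripper": 0.01, "slide": [-0.001, 0, 0], "spin": 0},
    {"gripper": 0.01, "slide": [-0.0025, 0, 0], "spin": 0},
    {"gripper": 0.01, "slide": [-0.004, 0, 0], "spin": 0},
    {"gripper": 0.01, "slide": [-0.0055, 0, 0], "spin": 0},
    {"gripper": 0.01, "slide": [-0.007, 0, 0], "spin": 0},
  ],
)

```text
time_s: 17.25
ee_pos: [0.6231, -0.1835, 0.262]
eef_rot: [3.141, -0.001, 1.469]
force: [-0.3, 6.7, 4.8]
grip_width: 0.0194
grip_force: 15.0
```

Request:
jog_arm(
  rows=[
    {"gripper": 0.01, "slide": [-0.001, 0, 0], "spin": 0},
    {"gripper": 0.01, "slide": [-0.002, 0, 0], "spin": 0},
    {"gripper": 0.01, "slide": [-0.003, 0, 0], "spin": 0},
    {"gripper": 0.01, "slide": [-0.004, 0, 0], "spin": 0},
  ],
)

```text
time_s: 17.65
ee_pos: [0.6227, -0.1874, 0.262]
eef_rot: [3.141, -0.001, 1.469]
force: [-0.6, 6.6, 4.6]
grip_width: 0.0197
grip_force: 15.0
```

```bash
python3 to.py .6213 -.199 .262 1.470; python3 blade.py
```

```text
t 17.65 p [ 0.6227 -0.1874  0.262 ] yaw 1.4692 q [-0.35  0.66  1.34  0.    1.14 -0.25] F [-0.6  6.6  4.6] M [ 1.2  -0.05 -0.04] grip 0.0197 15.0
slide [-0.0117 -0.0002  0.    ] spin -0.001
172 [-20, -38] [87, 381, 382, 381, 380, 380, 380, 379, 368, 363, 15, 12, 82, 103]
173 [-22, -38] [382, 382, 383, 382, 382, 382, 380, 370, 366, 353, 16, 13, 89, 107]
174 [-24, -38] [383, 383, 382, 383, 382, 382, 382, 367, 362, 13, 10, 12, 93, 108]
175 [-26, -39] [384, 384, 384, 384, 383, 382, 380, 365, 358, 12, 14, 12, 97, 109]
176 [-27, -40] [386, 385, 385, 385, 384, 384, 367, 365, 350, 84, 81, 14, 102, 109]
177 [-29, -40] [386, 386, 385, 384, 384, 385, 366, 357, 93, 90, 89, 88, 108, 110]
178 [-31, -40] [387, 388, 386, 386, 385, 384, 362, 350, 96, 95, 95, 94, 107, 107]
179 [-32, -41] [389, 388, 388, 386, 388, 360, 354, 93, 93, 93, 94, 93, 108, 108]
180 [-34, -41] [387, 389, 388, 388, 387, 360, 351, 79, 79, 12, 13, 78, 83, 86]
181 [-11, -55] [389, 391, 389, 389, 358, 356, 83, 82, 12, 14, 12, 82, 93, 90]
182 [-14, -55] [391, 390, 390, 390, 356, 348, 86, 85, 13, 13, 14, 87, 100, 98]
183 [-17, -55] [393, 391, 391, 390, 350, 89, 89, 89, 12, 12, 12, 93, 104, 101]
184 [-20, -56] [392, 392, 392, 348, 90, 89, 90, 91, 13, 11, 11, 98, 98, 98]
185 [-23, -56] [393, 393, 391, 342, 89, 89, 91, 89, 13, 14, 12, 91, 92, 94]
186 [-26, -56] [393, 393, 392, 88, 91, 89, 89, 90, 12, 12, 13, 13, 11, 13]
```

Request:
jog_arm(
  rows=[
    {"gripper": 0.01, "slide": [-0.0015, 0, 0], "spin": 0},
    {"gripper": 0.01, "slide": [-0.003, 0, 0], "spin": 0},
    {"gripper": 0.01, "slide": [-0.0045, 0, 0], "spin": 0},
    {"gripper": 0.01, "slide": [-0.006, 0, 0], "spin": 0},
  ],
)

```text
time_s: 18.35
ee_pos: [0.6221, -0.1934, 0.2621]
eef_rot: [3.141, -0.001, 1.469]
force: [-0.5, 7.4, 4.1]
grip_width: 0.0197
grip_force: 15.0
```

Request:
jog_arm(
  rows=[
    {"gripper": 0.01, "slide": [-0.001, 0, 0], "spin": 0},
    {"gripper": 0.01, "slide": [-0.002, 0, 0], "spin": 0},
    {"gripper": 0.01, "slide": [-0.003, 0, 0], "spin": 0},
    {"gripper": 0.01, "slide": [-0.004, 0, 0], "spin": 0},
  ],
)

```text
time_s: 18.75
ee_pos: [0.6217, -0.1974, 0.2621]
eef_rot: [3.141, -0.001, 1.469]
force: [-0.9, 7.2, 4.2]
grip_width: 0.0196
grip_force: 15.0
```

Request:
jog_arm(
  rows=[
    {"gripper": 0.01, "slide": [-0.001, 0, 0], "spin": 0},
    {"gripper": 0.01, "slide": [-0.002, 0, 0], "spin": 0},
  ],
)

```text
time_s: 18.95
ee_pos: [0.6215, -0.1993, 0.262]
eef_rot: [3.141, -0.001, 1.469]
force: [-0.2, 7.8, 4.3]
grip_width: 0.0192
grip_force: 15.0
```

Request:
jog_arm(
  rows=[
    {"gripper": 0.01, "slide": [-0.001, 0, 0], "spin": 0},
    {"gripper": 0.01, "slide": [-0.002, 0, 0], "spin": 0},
  ],
)

```text
time_s: 19.15
ee_pos: [0.6213, -0.2013, 0.262]
eef_rot: [3.141, -0.001, 1.469]
force: [0.4, 7.7, 5.0]
grip_width: 0.0196
grip_force: 15.0
```

Request:
jog_arm(
  rows=[
    {"gripper": 0.01, "slide": [-0.001, 0, 0], "spin": 0},
    {"gripper": 0.01, "slide": [-0.002, 0, 0], "spin": 0},
  ],
)

```text
time_s: 19.35
ee_pos: [0.6211, -0.2033, 0.262]
eef_rot: [3.141, -0.001, 1.469]
force: [1.3, 7.2, 4.5]
grip_width: 0.0196
grip_force: 15.0
```

```bash
python3 blade.py | sed -n 4,10p
```

```text
175 [-21, -41] [366, 365, 365, 366, 366, 365, 331, 382, 383, 383, 382, 382, 381, 381]
176 [-28, -39] [363, 364, 365, 365, 365, 94, 378, 384, 384, 384, 383, 382, 382, 381]
177 [-31, -39] [362, 362, 363, 363, 365, 307, 386, 386, 385, 384, 384, 385, 383, 366]
178 [-33, -39] [360, 361, 362, 362, 361, 357, 386, 385, 385, 386, 385, 384, 384, 366]
179 [-36, -39] [359, 360, 360, 360, 92, 387, 388, 386, 387, 386, 385, 385, 384, 362]
180 [-38, -40] [355, 357, 358, 359, 337, 388, 387, 388, 387, 388, 386, 386, 362, 355]
181 [-40, -40] [353, 355, 356, 84, 383, 390, 389, 388, 388, 388, 386, 387, 359, 339]
```

Run:
```python
from look import *
import cv2
p,L=cloud("side",4)
cv2.imwrite("pics/s3.png",cv2.resize(p[125:255,225:325],(600,600),interpolation=cv2.INTER_CUBIC)[:,:,::-1])
m=(np.abs(L[...,0])<9)&(L[...,2]>86)&(L[...,2]<100)
for a in range(-70,120,6):
    k=m&(L[...,1]>a)&(L[...,1]<a+6);print(a,k.sum(),np.median(L[k],0).round() if k.any() else "",end=" | ")
```

```text
-70 0  | -64 2 [ -6. -60.  92.] | -58 4 [ -5. -55.  93.] | -52 11 [ -3. -49.  94.] | -46 6 [ -1. -43.  95.] | -40 11 [ -1. -38.  94.] | -34 9 [ -3. -31.  94.] | -28 7 [ -2. -26.  94.] | -22 10 [ -2. -20.  94.] | -16 9 [  0. -13.  94.] | -10 7 [-1. -8. 94.] | -4 8 [ 1. -2. 94.] | 2 8 [-1.  5. 93.] | 8 5 [ 2. 11. 94.] | 14 6 [-0. 15. 94.] | 20 5 [ 3. 22. 94.] | 26 5 [ 2. 27. 95.] | 32 4 [ 1. 34. 94.] | 38 3 [ 4. 42. 94.] | 44 3 [ 5. 47. 92.] | 50 2 [ 4. 51. 94.] | 56 2 [ 5. 58. 92.] | 62 0  | 68 0  | 74 0  | 80 0  | 86 0  | 92 0  | 98 0  | 104 0  | 110 0  | 116 0  |
```

View pics/s3.png

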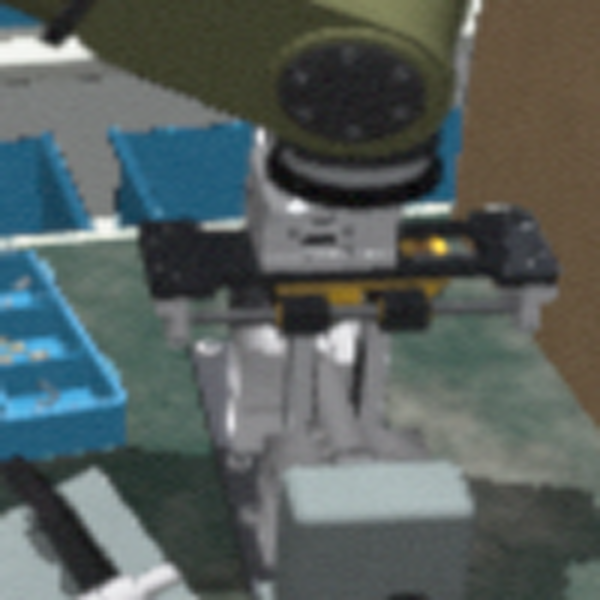

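The side view shows the shaft gripped and level in the Vs behind the housing, but the shoulder is hidden. The pushing force has stayed at its sliding level, so I push on gently until it rises.

Request:
jog_arm(
  rows=[
    {"gripper": 0.01, "slide": [-0.001, 0, 0], "spin": 0},
    {"gripper": 0.01, "slide": [-0.002, 0, 0], "spin": 0},
  ],
)

```text
time_s: 20.05
ee_pos: [0.621, -0.2047, 0.262]
eef_rot: [3.141, -0.003, 1.47]
force: [0.5, 17.4, 5.6]
grip_width: 0.0192
grip_force: 15.0
```

Request:
jog_arm(
  rows=[
    {"gripper": 0.01, "slide": [-0.001, 0, 0], "spin": 0},
    {"gripper": 0.01, "slide": [-0.002, 0, 0], "spin": 0},
  ],
)

```text
time_s: 20.25
ee_pos: [0.6209, -0.2057, 0.2619]
eef_rot: [-3.141, -0.005, 1.47]
force: [1.4, 20.8, 5.4]
grip_width: 0.0197
grip_force: 15.0
```

Request:
jog_arm(
  rows=[
    {"gripper": 0.01, "slide": [0.002, 0, 0], "spin": 0},
    {"gripper": 0.03, "slide": [0.003, 0, 0], "spin": 0},
    {"gripper": 0.045, "slide": [0.003, 0, 0], "spin": 0},
    {"gripper": 0.045, "slide": [0.003, 0, 0], "spin": 0},
    {"gripper": 0.045, "slide": [0.003, 0, -0.01], "spin": 0},
    {"gripper": 0.045, "slide": [0.003, 0, -0.04], "spin": 0},
    {"gripper": 0.045, "slide": [0.003, 0, -0.085], "spin": 0},
    {"gripper": 0.045, "slide": [0.003, 0, -0.13], "spin": 0},
  ],
)

```text
time_s: 21.05
ee_pos: [0.6204, -0.2052, 0.3938]
eef_rot: [-3.141, -0.0, 1.469]
force: [0.6, 0.8, 0.3]
grip_width: 0.045
grip_force: 0.0
```

```bash
python3 to.py .646 .055 .45 1.470
python3 - <<'E'
from look import *
p,L=cloud("side",4)
m=(np.abs(L[...,0])<12)&(L[...,2]>86)&(L[...,2]<100)
for a in range(30,125,5):
    k=m&(L[...,1]>a)&(L[...,1]<a+5);print(a,k.sum(),np.median(L[k],0).round() if k.any() else "",end=" | ")
# handle points
h=(np.abs(L[...,0])<25)&(L[...,1]>180)&(L[...,2]>140)
print();print(h.sum(),L[h].min(0).round(),L[h].max(0).round(),np.median(L[h],0).round())
p,T=cloud("top",6)
for v in range(172,187): print(v,[-1 if np.isnan(z) else round(z) for z in T[v,284:300,2]])
h=(np.abs(T[...,0])<40)&(T[...,1]>180)&(T[...,2]>140)&(T[...,2]<230)
for v,u in list(np.argwhere(h))[::6]: print(T[v,u].round(),end=";")
E
```

```text
t 21.05 p [ 0.6204 -0.2052  0.3938] yaw 1.4686 q [-0.38  0.54  1.21 -0.    1.39 -0.27] F [0.6 0.8 0.3] M [-0.07 -0.06 -0.03] grip 0.045 0.0
slide [ 0.2614 -0.0011 -0.0562] spin -0.001
30 6 [-2. 33. 93.] | 35 7 [-5. 38. 94.] | 40 7 [-2. 44. 93.] | 45 8 [-3. 47. 93.] | 50 6 [-2. 53. 93.] | 55 6 [-1. 56. 95.] | 60 9 [-5. 62. 93.] | 65 10 [-2. 67. 94.] | 70 3 [ 3. 73. 93.] | 75 8 [-4. 77. 93.] | 80 1 [ 1. 81. 94.] | 85 0  | 90 0  | 95 0  | 100 0  | 105 0  | 110 0  | 115 0  | 120 0  | 
455 [-25. 183. 140.] [  25. 1298.  384.] [  -0. 1287.  280.]
172 [487, 488, 489, 489, 489, 490, 490, 435, 505, 507, 506, 506, 506, 507, 506, 506]
173 [485, 486, 488, 488, 488, 488, 487, 471, 506, 508, 507, 507, 507, 507, 506, 506]
174 [483, 485, 486, 485, 487, 487, 82, 502, 508, 507, 507, 506, 506, 506, 507, 507]
175 [480, 483, 482, 484, 485, 484, 455, 507, 508, 507, 507, 507, 507, 507, 507, 505]
176 [479, 479, 480, 481, 482, 96, 489, 507, 507, 507, 508, 508, 507, 508, 507, 490]
177 [475, 477, 477, 479, 479, 442, 507, 509, 508, 506, 508, 507, 507, 508, 508, 486]
178 [470, 473, 474, 476, 380, 476, 509, 509, 
[... 1284 characters left out ...]
.];[-31. 726. 154.];[-29. 709. 154.];[-27. 693. 153.];[-25. 674. 156.];[-29. 701. 141.];[-27. 668. 156.];[-30. 667. 156.];[-33. 667. 156.];[-35. 668. 154.];[  4. 246. 221.];[-38. 668. 154.];[  1. 247. 225.];[  5. 235. 209.];[ -2. 250. 224.];[  1. 237. 213.];[  6. 226. 193.];[ -3. 243. 219.];[  1. 230. 205.];[  5. 219. 186.];[ -5. 243. 218.];[ -2. 230. 204.];[  2. 218. 188.];[  6. 205. 170.];[ -7. 241. 213.];[ -4. 228. 201.];[ -0. 215. 186.];[  4. 203. 168.];[  8. 189. 153.];[ -6. 228. 199.];[ -3. 216. 183.];[  1. 202. 170.];[  6. 190. 148.];[ -6. 220. 186.];[ -3. 206. 174.];[  1. 193. 157.];[ -6. 209. 174.];[ -2. 195. 158.];[ -8. 204. 170.];[ -4. 190. 152.];[ -8. 194. 159.];[ -9. 187. 149.];
```

The tail is at y ≈ 83 mm against 85 mm expected at home, so the blade is home. The handle end measures about (0, 250, 215) mm in the fixture frame. Before going there I check the clearance to the carton.

```bash
python3 - <<'E'
import numpy as np
W=np.vstack([np.load("topW.npy").reshape(-1,3),np.load("sideW.npy").reshape(-1,3)])
for z0,z1 in((.03,.1),(.1,.2),(.2,.26),(.26,.32),(.32,.4),(.4,.6)):
    m=(W[:,0]>.68)&(W[:,0]<1.1)&(W[:,1]>-.1)&(W[:,1]<.3)&(W[:,2]>z0)&(W[:,2]<z1)
    if m.sum()>5: print(z0,m.sum(),np.percentile(W[m],1,0).round(3),np.percentile(W[m],99,0).round(3))
E
python3 - <<'E'
import numpy as np
c,s=np.cos(-.1015),np.sin(-.1015)
def w(X,Y): return (.6208+c*X-s*Y, -.199+s*X+c*Y)
for n,Y,Z in(("pre",.2206-.008,.23),("50",.2286,.2074),("40",.2418,.196),("30",.2529,.1825),("20",.2614,.1672),("10",.2672,.1508),("0",.270,.1335)):
    print(n,np.round(w(0,Y),4),Z+.199)
E
```

```text
0.03 763 [ 0.776 -0.098  0.031] [0.779 0.093 0.1  ]
0.1 1304 [ 0.776 -0.098  0.101] [0.779 0.093 0.199]
0.2 1680 [ 0.776 -0.098  0.201] [1.003 0.094 0.26 ]
0.26 10288 [ 0.777 -0.098  0.262] [1.004 0.095 0.303]
pre [0.6423 0.0125] 0.42900000000000005
50 [0.644  0.0284] 0.4064
40 [0.6453 0.0416] 0.395
30 [0.6464 0.0526] 0.3815
20 [0.6473 0.0611] 0.36619999999999997
10 [0.6479 0.0668] 0.3498
0 [0.6482 0.0696] 0.3325
```

Request:
jog_arm(
  rows=[
    {"gripper": 0.0, "slide": [0.01, 0, -0.03], "spin": 0},
    {"gripper": 0.0, "slide": [0.04, 0, -0.056], "spin": 0},
    {"gripper": 0.0, "slide": [0.08, 0, -0.056], "spin": 0},
    {"gripper": 0.0, "slide": [0.125, 0, -0.056], "spin": 0},
    {"gripper": 0.0, "slide": [0.17, 0, -0.056], "spin": 0},
    {"gripper": 0.0, "slide": [0.205, 0, -0.056], "spin": 0},
    {"gripper": 0.0, "slide": [0.218, 0, -0.056], "spin": 0},
    {"gripper": 0.0, "slide": [0.218, 0, -0.045], "spin": 0},
  ],
  squeeze=10,
)

```text
time_s: 22.35
ee_pos: [0.643, 0.013, 0.4373]
eef_rot: [3.14, -0.0, 1.471]
force: [-0.3, -1.0, 0.7]
grip_width: 0.0004
grip_force: 0.0
```

```bash
python3 to.py .644 .0284 .4064 1.4693
python3 - <<'E'
from look import *
p,T=cloud("top",4)
for v in range(173,187): print(v,[-1 if np.isnan(z) else round(z) for z in T[v,276:302,2]])
cv2.imwrite("pics/t4.png",cv2.resize(p[130:230,200:320],(720,600),interpolation=cv2.INTER_CUBIC)[:,:,::-1])
E
```

```text
t 22.35 p [0.643  0.013  0.4373] yaw 1.4709 q [-0.04  0.49  1.18 -0.    1.47  0.06] F [-0.3 -1.   0.7] M [-0.02 -0.09  0.04] grip 0.0004 0.0
slide [ 0.0154 -0.0005  0.0309] spin 0.002
173 [94, 92, 90, 91, 87, 83, 82, 84, 82, 84, 84, 83, 84, 85, 86, 12, 10, 13, 84, 105, 103, 105, 103, 104, 103, 110]
174 [92, 94, 97, 93, 94, 93, 91, 91, 91, 91, 93, 91, 87, 88, 82, 14, 12, 12, 94, 108, 108, 105, 106, 105, 107, 112]
175 [96, 96, 95, 96, 95, 95, 94, 93, 95, 96, 94, 94, 92, 95, 92, 92, 91, 90, 98, 107, 108, 108, 109, 107, 111, 111]
176 [96, 95, 96, 96, 95, 94, 95, 96, 96, 96, 96, 96, 95, 97, 94, 96, 94, 95, 103, 108, 108, 108, 108, 108, 112, 112]
177 [93, 95, 95, 96, 95, 96, 95, 95, 97, 94, 96, 95, 96, 96, 97, 97, 96, 96, 108, 109, 111, 110, 110, 107, 115, 113]
178 [93, 93, 94, 93, 93, 92, 95, 96, 94, 95, 95, 93, 94, 95, 95, 94, 94, 95, 110, 109, 107, 106, 110, 107, 115, 113]
179 [88, 88, 87, 91, 90, 92, 92, 91, 92, 94, 93, 92, 93, 93, 93, 95, 96, 94, 111, 106, 108, 109, 108, 110, 115, 111]
180 [12, 12, 12, 13, 83, 81, 81, 89, 85, 88, 90, 91, 91, 92, 91, 92, 90, 90, 91, 93, 92, 94, 93, 96, 114, 114]
181 [13, 12, 14, 12, 85, 86, 85, 83, 82, 84, 83, 82, 82, 82, 12, 14, 88, 86, 92, 92, 90, 89, 90, 100, 111, 113]
182 [12, 12, 14, 14, 86, 88, 88, 88, 87, 86, 86, 86, 85, 85, 14, 13, 12, 87, 99, 99, 98, 96, 96, 104, 113, 116]
183 [11, 13, 14, 12, 89, 90, 89, 91, 89, 90, 88, 89, 88, 89, 14, 13, 13, 93, 101, 102, 100, 106, 102, 108, 108, 115]
184 [12, 13, 11, 25, 90, 89, 91, 88, 89, 88, 90, 89, 90, 89, 11, 15, 12, 98, 100, 99, 100, 99, 100, 109, 107, 117]
185 [13, 13, 13, 37, 92, 88, 91, 89, 91, 90, 88, 91, 88, 88, 13, 15, 13, 92, 94, 94, 94, 94, 95, 105, 106, 117]
186 [12, 12, 13, 50, 89, 88, 88, 90, 91, 90, 88, 90, 89, 87, 13, 13, 11, 12, 13, 11, 83, 87, 89, 103, 108, 118]
```

View pics/t4.png

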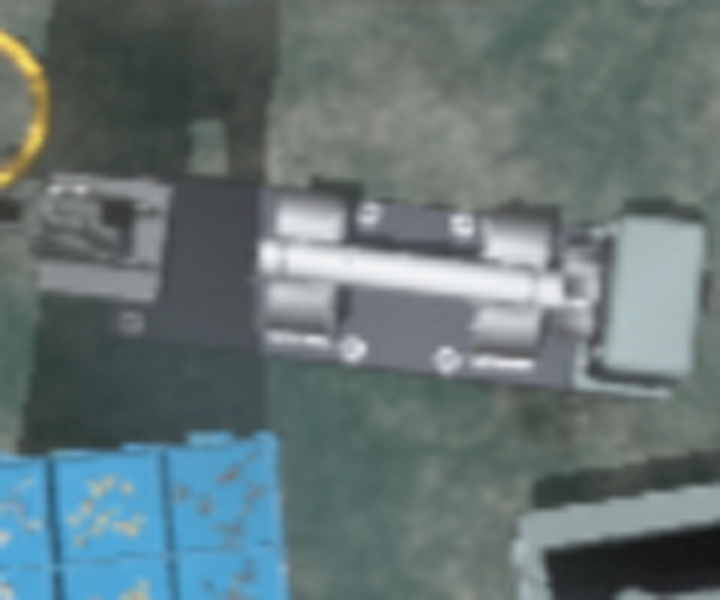

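The top view shows the shaft lying in both Vs from (265,250) to the driver at (565,290). Depth shows full round profile up to the face and the blade filling the slot, so it is fully home. Now the handle.

Request:
jog_arm(
  rows=[
    {"gripper": 0.0, "slide": [0.004, -0.0005, 0.015], "spin": 0},
    {"gripper": 0.0, "slide": [0.01, -0.0005, 0.024], "spin": 0},
    {"gripper": 0.0, "slide": [0.0154, -0.0005, 0.0309], "spin": 0},
    {"gripper": 0.0, "slide": [0.02, -0.0005, 0.035], "spin": 0},
  ],
)

```text
time_s: 22.95
ee_pos: [0.6445, 0.0316, 0.4015]
eef_rot: [-3.142, 0.0, 1.468]
force: [-0.2, -3.0, 1.5]
grip_width: 0.0007
grip_force: 1.5
```

Request:
jog_arm(
  rows=[
    {"gripper": 0.0, "slide": [0.0045, 0, 0.0037], "spin": 0},
    {"gripper": 0.0, "slide": [0.0086, 0, 0.0073], "spin": 0},
    {"gripper": 0.0, "slide": [0.0125, 0, 0.0118], "spin": 0},
  ],
)

```text
time_s: 23.25
ee_pos: [0.6458, 0.0444, 0.39]
eef_rot: [3.141, 0.0, 1.469]
force: [-1.2, -3.1, 1.3]
grip_width: 0.0004
grip_force: 1.4
```

```bash
python3 to.py .6482 .0696 .3325 1.4693
```

```text
t 23.25 p [0.6458 0.0444 0.39  ] yaw 1.4688 q [ 0.01  0.53  1.23 -0.    1.38  0.11] F [-1.2 -3.1  1.3] M [-0.58  0.   -0.03] grip 0.0004 1.4
slide [ 0.0253 -0.0001  0.0575] spin -0.001
```

Request:
jog_arm(
  rows=[
    {"gripper": 0.0, "slide": [0.0045, 0, 0.0042], "spin": 0},
    {"gripper": 0.0, "slide": [0.0082, 0, 0.0088], "spin": 0},
    {"gripper": 0.0, "slide": [0.0125, 0, 0.016], "spin": 0},
    {"gripper": 0.0, "slide": [0.0167, 0, 0.0238], "spin": 0},
    {"gripper": 0.0, "slide": [0.0198, 0, 0.032], "spin": 0},
    {"gripper": 0.0, "slide": [0.0225, 0, 0.0402], "spin": 0},
  ],
)

```text
time_s: 23.85
ee_pos: [0.648, 0.067, 0.349]
eef_rot: [-3.142, -0.0, 1.469]
force: [-0.2, -2.2, 2.6]
grip_width: 0.0007
grip_force: 1.1
```

Request:
jog_arm(
  rows=[
    {"gripper": 0.0, "slide": [0.001, 0, 0.005], "spin": 0},
    {"gripper": 0.0, "slide": [0.002, 0, 0.01], "spin": 0},
    {"gripper": 0.0, "slide": [0.0025, 0, 0.0145], "spin": 0},
  ],
)

```text
time_s: 24.15
ee_pos: [0.6483, 0.0692, 0.335]
eef_rot: [3.142, -0.0, 1.469]
force: [-2.0, -0.9, 15.4]
grip_width: 0.0008
grip_force: 8.7
```

Request:
jog_arm(
  rows=[
    {"gripper": 0.0, "slide": [0, 0, 0.001], "spin": 0},
    {"gripper": 0.0, "slide": [0, 0, 0.0015], "spin": 0},
  ],
)

```text
time_s: 24.35
ee_pos: [0.6482, 0.0691, 0.335]
eef_rot: [3.14, -0.0, 1.469]
force: [-5.3, -0.8, 13.4]
grip_width: 0.0003
grip_force: 6.8
```

```bash
python3 to.py .6482 .0696 .3325 1.4693
```

```text
t 24.35 p [0.6482 0.0691 0.335 ] yaw 1.4688 q [0.05 0.58 1.28 0.   1.28 0.15] F [-5.3 -0.8 13.4] M [-0.05  0.93  0.05] grip 0.0003 6.8
slide [ 0.0005 -0.0001  0.0025] spin -0.0
```

Request:
jog_arm(
  rows=[
    {"gripper": 0.0, "slide": [0, 0, 0.001], "spin": 0},
    {"gripper": 0.0, "slide": [0, 0, 0.002], "spin": 0},
    {"gripper": 0.0, "slide": [0, 0, 0.002], "spin": 0},
  ],
)

```text
time_s: 24.65
ee_pos: [0.6481, 0.0692, 0.3347]
eef_rot: [3.139, -0.001, 1.469]
force: [-10.5, -0.7, 22.4]
grip_width: 0.0007
grip_force: 11.6
```

Request:
jog_arm(
  rows=[
    {"gripper": 0.0, "slide": [0, 0, -0.004], "spin": 0},
    {"gripper": 0.0, "slide": [0, 0, -0.015], "spin": 0},
    {"gripper": 0.0, "slide": [0, 0, -0.04], "spin": 0},
    {"gripper": 0.0, "slide": [-0.02, 0, -0.08], "spin": 0},
    {"gripper": 0.0, "slide": [-0.02, -0.05, -0.12], "spin": 0},
    {"gripper": 0.0, "slide": [-0.02, -0.1, -0.13], "spin": 0},
    {"gripper": 0.0, "slide": [-0.02, -0.15, -0.13], "spin": 0},
    {"gripper": 0.0, "slide": [-0.02, -0.18, -0.13], "spin": 0},
  ],
)

```text
time_s: 25.45
ee_pos: [0.4648, 0.0676, 0.4625]
eef_rot: [3.14, -0.0, 1.469]
force: [-0.1, 1.0, 1.7]
grip_width: 0.0009
grip_force: 0.0
```

Run:
```python
from look import *
from station import finder
p,T=cloud("top",3)
m=(np.abs(T[...,0])<9)&(T[...,1]>190)&(T[...,1]<310)&(T[...,2]>60)&(T[...,2]<230)
a=T[m];print("handle",len(a),[(round(y),round(float(np.median(a[np.abs(a[:,1]-y)<6][:,2])))) for y in range(195,300,10) if (np.abs(a[:,1]-y)<6).any()])
for n in("plain_shaft","tape_roll","threadlocker"):
  for c in("top","side"):
    if c=="side" and n=="plain_shaft": p2,_=cams.camera("side")
    r=finder.find_in(n,c); print(n,c,[np.round(x["point"],3) for x in r[:1]])
p2,_=cams.camera("side")
cv2.imwrite("pics/fin.png",np.hstack([cv2.resize(p[130:240,170:330],(400,300),interpolation=cv2.INTER_CUBIC),cv2.resize(p2[100:280,170:330],(400,300))])[:,:,::-1])
```

```text
handle 192 [(195, 133), (205, 134), (215, 134), (225, 134), (235, 134), (245, 134), (255, 134), (265, 136), (275, 135), (285, 137), (295, 137)]
plain_shaft top [array([ 0.436, -0.39 ,  0.107])]
plain_shaft side [array([ 0.432, -0.398,  0.105])]
tape_roll top [array([0.721, 0.042, 0.018])]
tape_roll side [array([0.72 , 0.026, 0.018])]
threadlocker top [array([ 0.389, -0.185,  0.067])]
threadlocker side [array([ 0.387, -0.198,  0.055])]
```

View pics/fin.png

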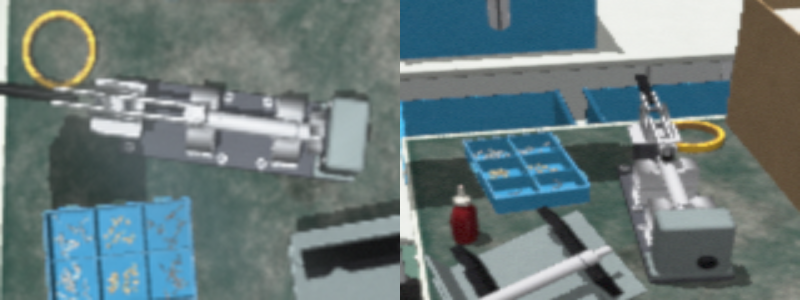

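The final picture shows the clamp arm over with its foot on the shaft at (205,115), and the handle level (top at 134 mm). The shaft runs up to the driver at (310,130), and the bystanders are unmoved. Handing in.

```bash
python3 -c "
from station import workorder
print(workorder.hand_in())"
```

```text
the job is handed in; nothing more can be done
None
```

The blade shaft is in the V-blocks with its blade fully home in the driver slot and the toggle clamp closed on it; I handed the job in at about 26 s, with the plain shaft, bottle and tape undisturbed, and no verdict was returned.

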